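# Sort the woodcut blanks and press the pile

## Robot

A 6-joint arm with a two-finger parallel gripper is mounted at the origin on the work surface. World frame = base frame: x ahead of the robot, y to its left, z up, the work surface at z = 0. Lengths are in m, angles in rad, forces in N, time in s.
With the tool pointing down it reaches from about 0.275 to 0.85 m from the base axis. Payload 5.2 kg.
Tool frame: the origin (TCP) lies on the centre line of the jaws, within the pads' length; the fingertips stand 22 mm ahead of it and the grasp point (between the pads) lies 3 mm ahead of it; z points along the fingers, y is the line along which they close (so a half turn about z gives the same grasp; the last joint's range is limited). The gripper opens to 85 mm and grips with 20 to 120 N. Pads are 22 mm wide; open, the fingers measure 114 mm over their backs; the gripper's body (76 mm by 85 mm) begins 54 mm behind the grasp point. The pads swing forward as they close: fully open they stand 13 mm farther back than shut.
Start: joints at [-0.203, 0.259, 1.535, -0, 1.348, -0.203], TCP at [0.55, 0, 0.253] pointing down, gripper open.
Joint ranges: [-3.14, 3.14], [-0.91, 2.08], [0.19, 2.58], [-1.22, 4.36], [0.22, 2.71], [-3.12, 3.12]. Speed limits (rad/s): [2.57, 2.57, 3.14, 3.14, 3.14, 3.14].

## Interface

Orientations are given as a unit quaternion [w, x, y, z].
In Python, from plant import env gives the robot as it stands. The module is installed in compiled form; this text tells all that it offers.
- The arm moves only by the shell command python3 -m inch 'ROWS' [OPENING] [FORCE]. ROWS is a JSON object of lists of equal length, an entry for each row: "offset": the shift along the tool's x, y, z in m, a list of three; "turn": the turn about the tool's z in degrees. A call has 1 to 8 rows; each row is the pose to reach, as a shift and turn from the pose commanded when the call began, along the tool's axes at that moment; what a row does not reach only later rows make up. A row lasts 1/12 s, in which the tool goes at most 41.7 mm and 7.16 degrees, less where a joint would pass 70% of its speed; a pose out of reach is approached as far as the arm can. A call with a gripper value outside its range is refused whole. OPENING is the closure, from 0 (fully open) to 1 (shut), set as the call begins (- or left out, the last holds). The fingers move at their own pace and stop on an object; FORCE is the grip in N (left out, the last holds). Time passes only in rows, so rows that repeat a pose let the fingers close. It gives the time, the measured TCP pose, the force, the opening and the grip force at its end, in the units of the state.
- env.state(): the state, without advancing time (a new reading comes with each control period).
- env.get_image(name): name is "scene" or "side" or "wrist"; returns a dict with "color" (400x640x3 uint8, blue, green, red), "fx", "fy", "cx", "cy" (pixels), "xyz" and "attitude" of the camera in the world; the wrist camera has in their place "T_tool_cam" (4x4, takes a point from camera to tool coordinates, whose origin is the TCP and whose axes are the flange's). Camera axes: x right, y down, z forward; pixel columns grow to the right and rows downward; lengths in m; the calibration is good to about 2 mm. A picture is of the moment at which its call begins: read the wrist's pose just before it. There is no depth.
- env.close_job(): hands the job in; it is judged then, once.
The state is a dict: "t": time; "joint_positions": joint angles; "joint_velocities": joint speeds; "joint_torque": joint torques, N m; "eef_pos": TCP position; "ee_rot": TCP orientation; "force": force on the tool from outside, world axes, zero at the start; "torque": the same for the moment, N m; "width": finger opening in m; "grasp_force": force on a finger pad.
Only numpy, scipy, OpenCV 4.12 (cv2) and the standard library are available. Lean on these libraries where they do the work, as an engineer would, in place of code of your own. Each camera call takes 0.05 s, during which the arm holds its last target. There are 200 camera calls.

## Task

Somebody has begun to sort this batch of small pine woodcut blanks: one tray holds the first sound blank with the steel weight on it, the other tray the first spoilt one. Take the weight off, put every spoilt blank lying on the desk (sawn too short, corner broken off, bite out of its side, or end sawn at a slant) into the tray with the spoilt one, and pile all the sound ones flat and squarely, edges flush and lengths parallel, on the first sound blank, which stays where it is. Last, set the weight back upright on the middle of the finished pile, and leave the tape, the ink jar and everything else on the desk alone.

Things in the scene. Friction and masses are not known exactly. Their poses are not given: they have to be found in the camera images.
- sound_1: sound pine woodcut blank: a plain complete block 110 x 50 x 18 mm. Origin at the block's centre (9 mm above what it lies on); x along the 110 mm length, y along the 50 mm width, z up through the 18 mm thickness. Starts flat on the desk among the rest, long side roughly along world x (within 0.3 rad), or is absent (None from the start)
- sound_2: sound pine woodcut blank: a plain complete block 110 x 50 x 18 mm. Origin at the block's centre (9 mm above what it lies on); x along the 110 mm length, y along the 50 mm width, z up through the 18 mm thickness. Starts flat on the desk among the rest, long side roughly along world x (within 0.3 rad), or is absent (None from the start)
- sound_3: sound pine woodcut blank: a plain complete block 110 x 50 x 18 mm. Origin at the block's centre (9 mm above what it lies on); x along the 110 mm length, y along the 50 mm width, z up through the 18 mm thickness. Starts flat on the desk among the rest, long side roughly along world x (within 0.3 rad), or is absent (None from the start)
- sound_4: sound pine woodcut blank: a plain complete block 110 x 50 x 18 mm. Origin at the block's centre (9 mm above what it lies on); x along the 110 mm length, y along the 50 mm width, z up through the 18 mm thickness. Starts flat on the desk among the rest, long side roughly along world x (within 0.3 rad), or is absent (None from the start)
- spoilt_chip: spoilt pine blank with one corner broken off (about 36 mm of the length and 26 mm of the width missing at the +x +y corner). Once 110 x 50 x 18 mm; origin at the centre of that outline, x along its length, y its width, z up. Near the origin its full 50 mm width is whole (11 mm either side), so grip it there. Starts flat on the desk, or is absent (None)
- spoilt_short: spoilt pine blank sawn too short: a plain block 80 x 50 x 18 mm. Origin at the centre of the 80 mm block, x along the 80 mm, y along the 50 mm, z up. Starts flat on the desk among the rest, or is absent (None from the start)
- spoilt_bite: spoilt pine blank with a bite 30 mm long and 20 mm deep out of the +y long side, from x = 14 to 44 mm. Once 110 x 50 x 18 mm; origin at the centre of that outline, x along its length, y its width, z up. Near the origin its full 50 mm width is whole (11 mm either side), so grip it there. Starts flat on the desk, or is absent (None)
- spoilt_skew: spoilt pine blank with its +x end sawn at a slant, so that the +y long side is 34 mm shorter than the -y side. Once 110 x 50 x 18 mm; origin at the centre of that outline, x along its length, y its width, z up. Near the origin its full 50 mm width is whole (11 mm either side), so grip it there. Starts flat on the desk, or is absent (None)
- first_sound: the first sound blank of the pile, 110 x 50 x 18 mm like the others (origin at its centre, x along its length), lying loose near the middle of one of the two trays (which one varies) with the steel weight on it
- first_spoilt: the first spoilt blank, with a corner broken off, 110 x 50 x 18 mm before that (origin at the centre of that outline), lying loose near the middle of the other tray
- weight: steel press weight, 0.5 to 0.75 kg: slab 90 x 44 x 18 mm with a round upright knob in its middle, neck 18 mm in diameter from 18 to 28 mm height, head 28 mm in diameter from 28 to 54 mm height. Origin at the centre of its underside, x along the 90 mm, z up. Grip it by the knob from above. At the start it lies on the first sound blank
- tray_1: left (+y) shallow dark wooden tray fixed to the desk, 236 mm (x) by 176 mm (y) outside, inside 220 by 160 mm, floor 5 mm above the desk, edge strip 8 mm wide rising to only 10 mm above the desk. Origin on the desk surface under its centre, x and y along its sides. In some starts it holds the first sound blank with the weight on it, in others the first spoilt blank
- tray_2: right (-y) shallow dark wooden tray fixed to the desk, 236 mm (x) by 176 mm (y) outside, inside 220 by 160 mm, floor 5 mm above the desk, edge strip 8 mm wide rising to only 10 mm above the desk. Origin on the desk surface under its centre, x and y along its sides. In some starts it holds the first sound blank with the weight on it, in others the first spoilt blank
- tape: bystander: roll of paper tape lying flat among or beside the blanks, 68 mm across, 24 mm high, loose; origin under its centre
- ink_jar: bystander: small jar of ink among or beside the blanks, 54 mm across, 48 mm high, loose; origin under its centre
- mug: bystander: mug, 82 mm across, 92 mm high, handle at its +y, loose, at the left beyond the blanks; origin under its centre. Beyond the blanks (x over about 0.7 m) a closed laptop (centre) and an ink roller (right) lie on the desk, out of the way
Mind the look-alikes: they are no part of the job. What is shaped like the spoilt_bite but blue, green or red is not meant.

How it is judged:
By the outcome, as a careful person would: the job done as asked, in the order asked, and still so for the second after the job is handed in, with the robot touching nothing.
Of sound_1, sound_2, sound_3, sound_4 only 3 to 4 are there at a start; the rules pass over those that are not, and their reading is None.
Of spoilt_chip, spoilt_short, spoilt_bite, spoilt_skew only 3 to 4 are there at a start; the rules pass over those that are not, and their reading is None.
At some moment in a run one of spoilt_chip, spoilt_short, spoilt_bite, spoilt_skew may be knocked a few centimetres aside while the robot is not near it.
Once in a run the grip may slacken for a moment while it holds something.
It also fails if it takes over 210 s, if anything falls off the work surface, if the arm or the gripper's body presses on something with over 40 N, if the wrist force passes 120 N, or if a joint passes its speed limit or range.

## Working session

There is one attempt and no reset: what is moved stays moved. The work goes in short steps, Python scripts to look and compute and a shell command to move; the robot and the scene stay as the last step left them, time stands still between calls to the robot, and variables do not carry over. Pictures are saved under pics/ and viewed, at most 14 in all, crops included, and the job is handed in when it is done.

```bash
mkdir -p pics; ls
cat > h.py <<'E'
from plant import env
import numpy as np, cv2
from scipy.spatial.transform import Rotation as R
def q2R(q): return R.from_quat([q[1],q[2],q[3],q[0]]).as_matrix()
def grab(name):
    s=env.state(); im=env.get_image(name)
    if name=='wrist':
        T=np.array(im['T_tool_cam']); Rt=q2R(s['ee_rot'])
        im['R']=Rt@T[:3,:3]; im['p']=Rt@T[:3,3]+np.array(s['eef_pos'])
    else:
        a=np.array(im['attitude']); im['R']=q2R(a) if a.size==4 else a; im['p']=np.array(im['xyz'])
    return im
def ray(im,u,v,z):
    d=im['R']@np.array([(u-im['cx'])/im['fx'],(v-im['cy'])/im['fy'],1]); p=im['p']
    return p+d*(z-p[2])/d[2]
def proj(im,P):
    c=im['R'].T@(np.array(P)-im['p']); return im['fx']*c[0]/c[2]+im['cx'],im['fy']*c[1]/c[2]+im['cy']
E
python3 - <<'E'
from h import *
s=env.state(); print(s)
for n in ['scene','side','wrist']:
    im=grab(n); cv2.imwrite(f'pics/{n}0.png',im['color']); print(n,im['p'],im['R'].round(3).tolist(),im['fx'],im['cx'],im['cy'],im.get('attitude'),im.get('T_tool_cam'))
E
```

```text
pics
{'t': 0.0, 'joint_positions': array([-2.02774191e-01,  2.59366139e-01,  1.53609097e+00, -1.95348350e-05,
        1.34801820e+00, -2.02780033e-01]), 'joint_velocities': array([-0.0003955 , -0.00113882,  0.00084086, -0.00195033,  0.00115891,
        0.00080644]), 'joint_torque': array([ 1.06436883e-04, -4.46029150e+01, -2.90570551e+01, -7.42485804e-05,
        1.18754001e-02, -2.51378208e-05]), 'eef_pos': array([5.49502256e-01, 1.33546024e-04, 2.52459050e-01]), 'ee_rot': array([-7.80791281e-04,  7.07102870e-01,  7.07110066e-01, -5.25885466e-04]), 'force': array([ 0.66416443,  0.54192315, -0.34248113]), 'torque': array([0.01574033, 0.01614446, 0.0159347 ]), 'grasp_force': 0.0, 'width': 0.08524591440078333}
scene [ 1.23473742 -0.14021392  1.00300472] [[0.157, 0.799, -0.58], [0.988, -0.13, 0.088], [-0.005, -0.587, -0.81]] 453.83147527296967 318.1487998637751 204.7033955916857 [-0.23309442  0.72413032  0.61685782 -0.2019621 ] None
side [ 0.33221469 -0.72716419  0.91897452] [[0.946, -0.255, 0.2], [-0.324, -0.72, 0.613], [-0.012, -0.645, -0.764]] 361.6618183734889 315.28131826246596 196.96661408962316 [-0.33966536  0.92610117 -0.15616097  0.05077229] None
wrist [0.54983128 0.07423975 0.37264577] [[1.0, 0.0, 0.0], [0.0, -0.957, -0.292], [0.0, 0.292, -0.957]] 333.00547039279064 321.6220674618954 198.32964648632998 None [[ 4.22890569e-04 -9.56459814e-01 -2.91863744e-01  7.41629292e-02]
 [ 9.99998157e-01 -1.42122171e-04  1.91467404e-03  7.67896083e-05]
 [-1.87278909e-03 -2.91864016e-01  9.56457991e-01 -1.20077031e-01]
 [ 0.00000000e+00  0.00000000e+00  0.00000000e+00  1.00000000e+00]]
```

View scene.

View pics/scene0.png

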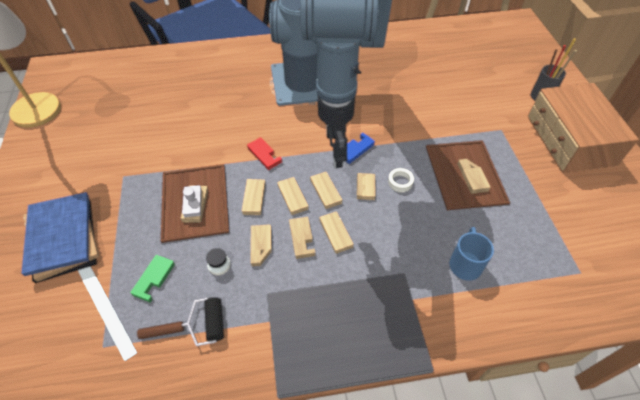

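View pics/side0.png

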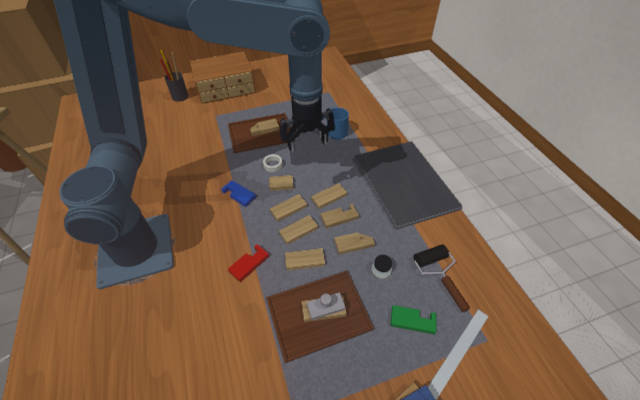

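The scene view shows seven pine blanks on the mat: (254,197), (292,195), (326,190), (337,232) look plain; (367,186) is short; (302,238) has a bite; (261,245) has a cut corner. The weight pile is at (193,205) in tray_2 and the first spoilt at (473,175) in tray_1. The red (264,153), blue (358,150) and green (152,278) pieces are look-alikes. Next, contours and a close crop.

```bash
cat > seg.py <<'E'
from h import *
def blanks(im,z=0.018,amin=60):
    # thresholds on pine: pale yellow on grey mat/dark tray
    hsv=cv2.cvtColor(im['color'],cv2.COLOR_BGR2HSV)
    m=cv2.inRange(hsv,(12,50,125),(32,200,255))
    n,l,st,c=cv2.connectedComponentsWithStats(m)
    out=[]
    for i in range(1,n):
        if st[i,4]<amin: continue
        cs,_=cv2.findContours((l==i).astype(np.uint8),cv2.RETR_EXTERNAL,cv2.CHAIN_APPROX_NONE)
        w=np.array([ray(im,u,v,z)[:2] for u,v in cs[0][:,0]],np.float32)
        if not(0.2<w[:,0].mean()<0.8 and abs(w[:,1].mean())<.5): continue
        r=cv2.minAreaRect(w); b=cv2.boxPoints(r)
        e=b[1]-b[0],b[2]-b[1]; L=max(e,key=np.linalg.norm); a=np.degrees(np.arctan2(L[1],L[0])); a=(a+90)%180-90
        out.append((c[i].round(),np.array(r[0]).round(4),np.sort(r[1]).round(3),round(float(a),1),round(cv2.contourArea(w)*1e6)))
    return out
E
python3 - <<'E'
from seg import *
for n in ['scene','side']:
    im=grab(n); print(n)
    for o in blanks(im): print(*o)
im=grab('scene')
cv2.imwrite('pics/crop.png',cv2.resize(im['color'][130:270,150:500],None,fx=2.28,fy=2.28,interpolation=cv2.INTER_CUBIC))
E
```

```text
scene
[473. 175.] [0.4935 0.4131] [0.065 0.124] 0.6 6515
[326. 190.] [ 0.4807 -0.0042] [0.053 0.119] 14.1 5835
[366. 186.] [0.4864 0.1079] [0.05  0.092] -11.9 4250
[292. 195.] [ 0.4849 -0.0972] [0.052 0.119] 13.4 5720
[253. 197.] [ 0.4719 -0.2022] [0.052 0.12 ] -11.1 5863
[203. 192.] [ 0.4435 -0.3346] [0.016 0.066] -0.4 599
[189. 218.] [ 0.519  -0.3746] [0.026 0.057] 70.2 781
[336. 232.] [ 0.6199 -0.0013] [0.053 0.117] 12.8 5736
[301. 236.] [ 0.621  -0.0901] [0.051 0.12 ] 1.5 5110
[260. 243.] [ 0.6271 -0.1939] [0.051 0.118] -4.1 5069
side
[265. 125.] [0.4954 0.4145] [0.05  0.107] 0.4 4106
[281. 181.] [0.4805 0.1038] [0.048 0.078] -13.5 3233
[329. 194.] [ 0.614  -0.0068] [0.05 0.11] 13.3 5038
[288. 206.] [ 0.4745 -0.0097] [0.051 0.11 ] 13.7 5122
[338. 215.] [ 0.616  -0.0948] [0.049 0.108] 1.7 4106
[298. 228.] [ 0.4789 -0.1026] [0.051 0.11 ] 13.2 5090
[352. 241.] [ 0.6221 -0.1998] [0.051 0.108] -3.8 4462
[304. 258.] [ 0.4655 -0.2081] [0.052 0.109] -11.3 5164
[305. 310.] [ 0.4223 -0.3554] [0.017 0.051] 78.6 530
```

View pics/crop.png

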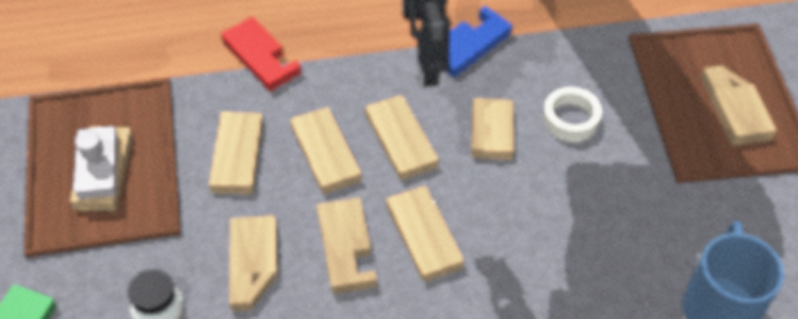

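The crop confirms it: four sound blanks, plus the short, bitten and cut-corner ones to go to tray_1. The weight's knob is at scene (192,192) and side (326,299). I'll start with the weight and find the spare spot.

```bash
cat > go.py <<'E'
import sys
from h import *
# go.py X Y Z yaw : offset in tool axes + turn
s=env.state(); Rt=q2R(s['ee_rot']); X,Y,Z,yaw=map(float,sys.argv[1:5])
d=Rt.T@(np.array([X,Y,Z])-s['eef_pos']); cur=np.degrees(np.arctan2(Rt[1,0],Rt[0,0]))
print('t',round(s['t'],1),'pos',s['eef_pos'].round(4),'yaw',cur.round(2),'w',round(s['width'],4),'OFFSET mm',(d*1e3).round(1),'TURN',round((cur-yaw+180)%360-180,1))
E
python3 - <<'E'
from h import *
a=grab('scene');b=grab('side')
print(ray(a,192,188,.077),ray(b,325,296,.077))
for uv in [(264,153),(358,150),(310,158)]: print(uv,ray(a,*uv,.01))
E
python3 go.py 0.47 -0.345 0.25 0
```

```text
[ 0.46592597 -0.35357142  0.077     ] [ 0.47160505 -0.36275588  0.077     ]
(264, 153) [ 0.31186271 -0.15969491  0.01      ]
(358, 150) [0.34497808 0.11605868 0.01      ]
(310, 158) [ 0.35325097 -0.02876445  0.01      ]
t 0.4 pos [0.5499 0.     0.2532] yaw 90.0 w 0.0856 OFFSET mm [-345.   -79.9    3.2] TURN 90.0
```

```bash
python3 -m inch '{"offset":[[-40,0,0],[-80,0,0],[-120,0,0],[-160,0,0],[-200,0,0],[-240,0,0],[-280,0,0],[-320,0,0]],"turn":[7,14,21,28,35,42,49,56]}' 0 2>&1 | tail -3; python3 go.py 0.47 -0.36 0.25 0
```

```text
force: [2.1, -0.1, 0.8]
width: 0.0856
grasp_force: 0.0
t 1.1 pos [ 0.5496 -0.3353  0.2534] yaw 33.65 w 0.0856 OFFSET mm [-79.9 -23.6   3.3] TURN 33.6
```

The offsets are in metres and that call was only saved by the clamping, so I'll use metres from here.

```bash
python3 -m inch '{"offset":[[-0.02,-0.006,0],[-0.04,-0.012,0],[-0.06,-0.018,0],[-0.08,-0.024,0.003],[-0.08,-0.024,0.003],[-0.08,-0.024,0.003],[-0.08,-0.024,0.003],[-0.08,-0.024,0.003]],"turn":[7,14,21,28,33.6,33.6,33.6,33.6]}' 0 2>&1 | tail -8; python3 go.py 0.47 -0.36 0.25 0
python3 - <<'E'
from h import *
im=grab('wrist'); cv2.imwrite('pics/w1.png',im['color']); cv2.imwrite('pics/w1s.png',im['color'])
for o in [(0.47,-.36,.077)]: print(proj(im,o))
E
```

```text
t: 1.73
eef_pos: [0.4707, -0.3581, 0.2504]
ee_rot: [0.0, 1.0, 0.005, 0.0]
force: [0.9, -0.3, 0.0]
width: 0.0853
grasp_force: 0.0
t 1.7 pos [ 0.4707 -0.3581  0.2504] yaw 0.59 w 0.0853 OFFSET mm [-0.7  1.9  0.4] TURN 0.6
(np.float64(323.3489503047436), np.float64(184.01486016562808))
```

View pics/w1.png

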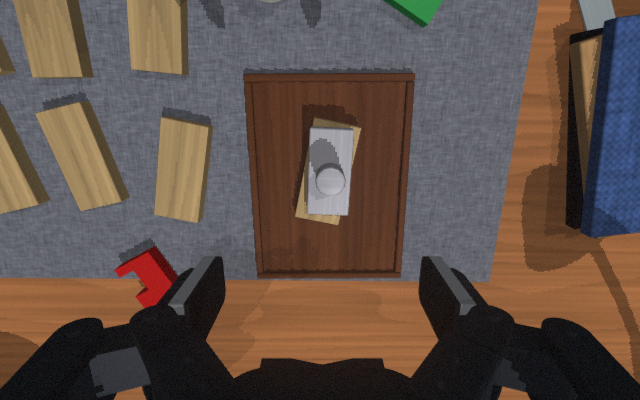

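The wrist view shows the knob top at (330,181) on the weight, and the first sound blank under it turned a few degrees further than the weight.

```bash
cat > meas.py <<'E'
from h import *
def corners(im,mask,z,seed=None):
    m=cv2.morphologyEx(mask,cv2.MORPH_OPEN,np.ones((3,3)))
    cs,_=cv2.findContours(m,cv2.RETR_EXTERNAL,cv2.CHAIN_APPROX_NONE); out=[]
    for c in cs:
        if cv2.contourArea(c)<500: continue
        w=np.array([ray(im,u,v,z)[:2] for u,v in c[:,0]],np.float32); r=cv2.minAreaRect(w); b=cv2.boxPoints(r)
        L=max((b[1]-b[0],b[2]-b[1]),key=np.linalg.norm); a=np.degrees(np.arctan2(L[1],L[0])); a=(a+90)%180-90
        out.append((c[:,0].mean(0).round(),np.array(r[0]).round(4),np.sort(r[1]).round(3),round(float(a),1)))
    return out
E
python3 - <<'E'
from meas import *
im=grab('wrist'); print(ray(im,330,181,.077))
hsv=cv2.cvtColor(im['color'],cv2.COLOR_BGR2HSV)
wm=cv2.inRange(hsv,(0,0,90),(180,40,255)); wm[:,:260]=0; wm[:,400:]=0; wm[:90]=0; wm[270:]=0
print('weight',corners(im,wm,.041))
pm=cv2.inRange(hsv,(12,50,100),(32,200,255)); pm[:,:260]=0; pm[:,400:]=0; pm[:90]=0; pm[270:]=0
print('union',corners(im,wm|pm,.023)); 
for a in [(315,119),(361,130),(340,224),(296,217)]: print(a,ray(im,*a,.023))
E
```

```text
[ 0.4729565 -0.3658647  0.077    ]
weight [(array([329., 171.]), array([ 0.4725, -0.3661]), array([0.043, 0.089]), -1.8)]
union [(array([325., 176.]), array([ 0.4666, -0.3665]), array([0.057, 0.109]), -10.0)]
(315, 119) [ 0.52436621 -0.35105881  0.023     ]
(361, 130) [ 0.51385437 -0.39832705  0.023     ]
(340, 224) [ 0.41047185 -0.37949623  0.023     ]
(296, 217) [ 0.41827848 -0.33049899  0.023     ]
```

```bash
python3 go.py 0.4726 -0.366 0.12 0; python3 -m inch '{"offset":[[0.002,0.008,0.04],[0.002,0.008,0.08],[0.002,0.008,0.12],[0.002,0.008,0.13],[0.002,0.008,0.13],[0.002,0.008,0.13],[0.002,0.008,0.13]],"turn":[0.6,0.6,0.6,0.6,0.6,0.6,0.6]}' 0.3 60|tail -6;  python3 go.py 0.4726 -0.366 0.069 0
```

```text
t 1.8 pos [ 0.4708 -0.3579  0.2503] yaw 0.55 w 0.0852 OFFSET mm [  1.7   8.1 130.4] TURN 0.6
t: 2.42
eef_pos: [0.4738, -0.3674, 0.123]
ee_rot: [0.002, 1.0, -0.001, 0.001]
force: [0.1, -0.4, 0.4]
width: 0.0598
grasp_force: 0.0
t 2.4 pos [ 0.4738 -0.3674  0.123 ] yaw -0.16 w 0.0598 OFFSET mm [-1.4 -1.6 54. ] TURN -0.2
```

```bash
python3 -m inch '{"offset":[[-0.001,-0.001,0.025],[-0.001,-0.001,0.05],[-0.001,-0.001,0.051],[-0.001,-0.001,0.051]],"turn":[0,0,0,0]}' - 60|tail -6; python3 go.py 0.4726 -0.366 0.069 0;
python3 -m inch '{"offset":[[0,0,0],[0,0,0],[0,0,0],[0,0,0],[0,0,0],[0,0,0],[0,0,0],[0,0,0]],"turn":[0,0,0,0,0,0,0,0]}' 1 70|tail -6
```

```text
t: 2.75
eef_pos: [0.4716, -0.3654, 0.0705]
ee_rot: [0.0, 1.0, -0.002, 0.0]
force: [-0.2, -0.5, -0.5]
width: 0.0598
grasp_force: 0.0
t 2.8 pos [ 0.4716 -0.3654  0.0705] yaw -0.18 w 0.0598 OFFSET mm [1.  0.6 1.5] TURN -0.2
t: 3.42
eef_pos: [0.4724, -0.366, 0.0717]
ee_rot: [0.001, 1.0, -0.002, 0.001]
force: [-0.7, 1.6, 5.4]
width: 0.0261
grasp_force: 68.4
```

```bash
python3 -m inch '{"offset":[[0,0,-0.02],[0,0,-0.045],[0,0,-0.07],[0,0,-0.08],[0,0,-0.08]],"turn":[0,0,0,0,0]}' |tail -6; python3 -m inch '{"offset":[[-0.01,-0.03,0],[-0.022,-0.067,0],[-0.034,-0.104,0],[-0.046,-0.141,0],[-0.058,-0.178,0],[-0.07,-0.215,0],[-0.082,-0.252,0],[-0.094,-0.289,0]],"turn":[0,0,0,0,0,0,0,0]}' |tail -6; python3 go.py 0.355 -0.03 0.06 0
```

```text
t: 3.83
eef_pos: [0.4725, -0.3664, 0.1524]
ee_rot: [0.002, 1.0, -0.002, 0.002]
force: [1.1, -0.8, -6.1]
width: 0.026
grasp_force: 70.2
t: 4.5
eef_pos: [0.3763, -0.0737, 0.148]
ee_rot: [-0.001, 1.0, -0.002, -0.001]
force: [1.6, 1.6, -5.7]
width: 0.0262
grasp_force: 70.6
t 4.5 pos [ 0.3763 -0.0737  0.148 ] yaw -0.24 w 0.0262 OFFSET mm [-21.3 -43.5  88.1] TURN -0.2
```

Run:
```python
from meas import *
im=grab('side'); cv2.imwrite('pics/s1.png',im['color'][150:400,180:500])
pm=cv2.inRange(cv2.cvtColor(im['color'],cv2.COLOR_BGR2HSV),(12,50,100),(32,200,255)); pm[:,:270]=0; pm[:,375:]=0; pm[:285]=0; pm[345:]=0
print(corners(im,pm,.023))
from seg import blanks
for o in blanks(im): print(*o)
```

```text
[(array([323., 308.]), array([ 0.4654, -0.3686]), array([0.057, 0.111]), -11.1)]
[268. 124.] [0.5164 0.4151] [0.049 0.069] 2.7 2609
[280. 181.] [0.4793 0.1013] [0.051 0.079] -16.5 3480
[280. 208.] [ 0.4479 -0.008 ] [0.032 0.052] 74.2 934
[338. 215.] [ 0.6166 -0.0948] [0.049 0.11 ] 1.7 4164
[297. 229.] [ 0.4789 -0.1028] [0.051 0.11 ] 13.3 4081
[352. 241.] [ 0.6219 -0.2003] [0.051 0.108] -5.0 4504
[304. 258.] [ 0.4655 -0.208 ] [0.052 0.109] -11.5 5191
[323. 307.] [ 0.4675 -0.3645] [0.051 0.109] -11.3 5176
```

```bash
python3 -m inch '{"offset":[[-0.012,-0.025,0],[-0.021,-0.044,0.02],[-0.021,-0.044,0.05],[-0.021,-0.044,0.08],[-0.021,-0.044,0.088],[-0.021,-0.044,0.088],[-0.021,-0.044,0.088]],"turn":[0,0,0,0,0,0,0]}' |tail -6; python3 go.py 0.355 -0.03 0.0485 0
```

```text
t: 5.13
eef_pos: [0.3567, -0.0315, 0.0606]
ee_rot: [-0.001, 1.0, -0.002, -0.001]
force: [1.1, -1.4, -6.3]
width: 0.026
grasp_force: 71.4
t 5.1 pos [ 0.3567 -0.0315  0.0606] yaw -0.2 w 0.026 OFFSET mm [-1.6 -1.4 12.1] TURN -0.2
```

```bash
python3 -m inch '{"offset":[[0,0,0.006],[0,0,0.011],[0,0,0.011],[0,0,0.011]],"turn":[0,0,0,0]}' |tail -6
```

```text
t: 5.47
eef_pos: [0.3575, -0.0318, 0.0504]
ee_rot: [0.0, 1.0, -0.002, 0.0]
force: [0.5, 0.5, -6.3]
width: 0.026
grasp_force: 71.6
```

```bash
python3 -m inch '{"offset":[[0,0,0.0015],[0,0,0.002],[0,0,0.002]],"turn":[0,0,0]}' |tail -6; python3 -m inch '{"offset":[[0,0,0],[0,0,0],[0,0,0],[0,0,-0.02],[0,0,-0.05],[0,0,-0.08],[0,0,-0.1],[0,0,-0.1]],"turn":[0,0,0,0,0,0,0,0]}' 0.25 |tail -6; python3 go.py 0.46 -0.36 0.22 -11
```

```text
t: 5.72
eef_pos: [0.3578, -0.0319, 0.0488]
ee_rot: [0.0, 1.0, -0.002, 0.0]
force: [-0.9, 0.3, 0.6]
width: 0.0258
grasp_force: 72.8
t: 6.38
eef_pos: [0.3603, -0.0328, 0.1522]
ee_rot: [0.002, 1.0, -0.002, 0.004]
force: [1.2, -0.4, 0.5]
width: 0.064
grasp_force: 0.0
t 6.4 pos [ 0.3603 -0.0328  0.1522] yaw -0.19 w 0.064 OFFSET mm [101.3 327.1 -65.9] TURN 10.8
```

```bash
python3 -m inch '{"offset":[[0.013,0.041,-0.01],[0.026,0.081,-0.02],[0.039,0.122,-0.03],[0.052,0.162,-0.04],[0.065,0.203,-0.05],[0.078,0.243,-0.06],[0.091,0.284,-0.066],[0.104,0.324,-0.066]],"turn":[2,4,6,8,10.8,10.8,10.8,10.8]}' |tail -6; python3 -m inch '{"offset":[[0.003,0.008,0],[0.003,0.008,0],[0.003,0.008,0]],"turn":[0,0,0]}' >/dev/null
cat > wl.py <<'E'
from meas import *
import sys
# wl.py z : pine contours seen by wrist with top at z
z=float(sys.argv[1]); im=grab('wrist')
hsv=cv2.cvtColor(im['color'],cv2.COLOR_BGR2HSV)
pm=cv2.inRange(hsv,(12,50,100),(32,200,255))
for o in corners(im,pm,z):
    if o[2][1]<.14 and o[2][0]>.03: print(*o)
if len(sys.argv)>2: cv2.imwrite(sys.argv[2],im['color'])
E
python3 wl.py .023 pics/w2.png;  python3 go.py 0.4675 -0.365 0.22 -11
```

```text
t: 7.05
eef_pos: [0.4566, -0.345, 0.214]
ee_rot: [0.0, 0.995, -0.096, 0.0]
force: [0.2, 0.1, -0.2]
width: 0.064
grasp_force: 0.0
[472. 387.] [ 0.1803 -0.4815] [0.044 0.05 ] 79.1
[171. 387.] [ 0.2493 -0.1242] [0.044 0.051] 79.1
[ 23. 366.] [0.3098 0.0359] [0.055 0.115] -60.2
[ 11. 245.] [ 0.4457 -0.0349] [0.038 0.074] -26.8
[ 68. 199.] [ 0.4808 -0.1047] [0.049 0.108] 13.7
[175. 192.] [ 0.4674 -0.2084] [0.05  0.107] -11.2
[334. 162.] [ 0.4673 -0.3639] [0.05 0.11] -11.1
[17. 83.] [ 0.5877 -0.1103] [0.044 0.079] -26.8
[114.  45.] [ 0.6044 -0.1995] [0.05  0.075] -4.8
t 7.3 pos [ 0.4568 -0.3497  0.2125] yaw -11.0 w 0.0642 OFFSET mm [13.4 13.  -7.6] TURN -0.0
```

View pics/w2.png

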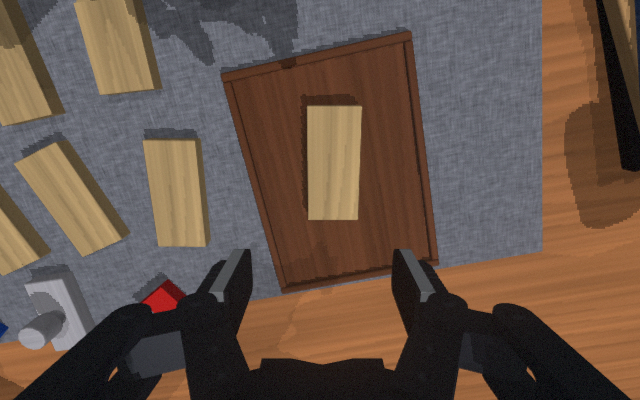

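The picture shows the first sound blank at (334,162), clear and square in outline, and blank C at (175,192). Taking C first.

```bash
python3 go.py 0.466 -0.208 0.2 -11.3
```

```text
t 7.3 pos [ 0.4568 -0.3497  0.2125] yaw -11.0 w 0.0642 OFFSET mm [ -18.  -140.8   12.8] TURN 0.3
```

```bash
python3 -m inch '{"offset":[[-0.005,-0.04,0.004],[-0.01,-0.08,0.008],[-0.015,-0.12,0.012],[-0.018,-0.141,0.013],[-0.018,-0.141,0.013],[-0.018,-0.141,0.013]],"turn":[0.3,0.3,0.3,0.3,0.3,0.3]}'|tail -6 ; python3 wl.py .018; python3 go.py 0.466 -0.208 0.024 -11.3
```

```text
t: 7.85
eef_pos: [0.4662, -0.2064, 0.201]
ee_rot: [-0.0, 0.995, -0.096, -0.0]
force: [-0.2, -0.0, 1.3]
width: 0.0641
grasp_force: 0.0
[472. 387.] [ 0.1971 -0.3354] [0.043 0.05 ] 78.9
[170. 387.] [0.2654 0.0139] [0.043 0.05 ] 78.9
[272. 343.] [ 0.3017 -0.1192] [0.071 0.074] 89.3
[369. 328.] [ 0.2873 -0.2267] [0.074 0.101] -0.1
[ 15. 228.] [0.4798 0.0992] [0.039 0.079] -13.6
[115. 207.] [ 0.4754 -0.007 ] [0.05  0.109] 13.9
[206. 185.] [ 0.48   -0.0997] [0.05  0.109] 13.6
[320. 177.] [ 0.4668 -0.2048] [0.049 0.109] -11.4
[494. 144.] [ 0.466  -0.3654] [0.051 0.111] -11.0
[158.  51.] [ 0.5995 -0.0928] [0.05  0.075] 2.1
[282.  31.] [ 0.5953 -0.1955] [0.05  0.055] -5.4
[46. 50.] [ 0.612  -0.0044] [0.05  0.109] 12.9
t 7.9 pos [ 0.4665 -0.2079  0.2011] yaw -11.15 w 0.064 OFFSET mm [-6.000e-01  1.000e-01  1.771e+02] TURN 0.1
```

```bash
python3 wl.py .018|grep -- "-11"; python3 -m inch '{"offset":[[0,0,0.04],[0,0,0.08],[0,0,0.11],[0,0,0.12],[0,0,0.12],[0,0,0.12]],"turn":[0.1,0.1,0.1,0.1,0.1,0.1]}'|tail -6;python3 wl.py .018|grep -- "-11"; python3 wl.py .018 pics/w3.png |grep -- "-11"; python3 go.py 0.467 -0.207 0.024 -11.3
```

```text
[318. 177.] [ 0.4665 -0.2048] [0.049 0.109] -11.3
[492. 144.] [ 0.4661 -0.3655] [0.051 0.11 ] -11.1
t: 8.45
eef_pos: [0.467, -0.2102, 0.0813]
ee_rot: [0.0, 0.995, -0.1, 0.0]
force: [0.3, -0.7, 1.2]
width: 0.064
grasp_force: 0.0
[312. 222.] [ 0.4666 -0.2047] [0.049 0.109] -11.4
[590. 174.] [ 0.4653 -0.3664] [0.051 0.112] -11.1
[312. 223.] [ 0.4668 -0.2047] [0.049 0.108] -11.4
[588. 175.] [ 0.4652 -0.3664] [0.051 0.112] -11.2
t 8.6 pos [ 0.468  -0.2106  0.0827] yaw -11.43 w 0.0641 OFFSET mm [-1.9 -3.4 58.7] TURN -0.1
```

```bash
python3 -m inch '{"offset":[[-0.002,-0.0055,0.02],[-0.002,-0.0055,0.04],[-0.002,-0.0055,0.056],[-0.002,-0.0055,0.058],[-0.002,-0.0055,0.058],[-0.002,-0.0055,0.058]],"turn":[0,0,0,0,0,0]}'|tail -6; python3 go.py 0.4667 -0.205 0.024 -11.3; python3 -m inch '{"offset":[[0,0,0],[0,0,0],[0,0,0],[0,0,0],[0,0,0],[0,0,0],[0,0,0],[0,0,0]],"turn":[0,0,0,0,0,0,0,0]}' 1 60|tail -6; python3 go.py 0.4673 -0.3644 0.1 -11.1;  python3 wl.py .018 pics/w3.png |grep -- "-11"
```

```text
t: 9.05
eef_pos: [0.4669, -0.2043, 0.0243]
ee_rot: [0.001, 0.995, -0.099, 0.001]
force: [0.1, 0.6, 0.8]
width: 0.0639
grasp_force: 0.0
t 9.1 pos [ 0.4669 -0.2043  0.0243] yaw -11.4 w 0.0639 OFFSET mm [-0.1  0.8  0.3] TURN -0.1
t: 9.72
eef_pos: [0.467, -0.2043, 0.0247]
ee_rot: [0.001, 0.995, -0.099, 0.002]
force: [-0.9, 0.8, 6.7]
width: 0.0483
grasp_force: 62.1
t 9.7 pos [ 0.467  -0.2043  0.0247] yaw -11.39 w 0.0483 OFFSET mm [ 32.1 157.  -75. ] TURN -0.3
[322. 252.] [ 0.4718 -0.2054] [0.049 0.098] -11.3
```

View pics/w3.png

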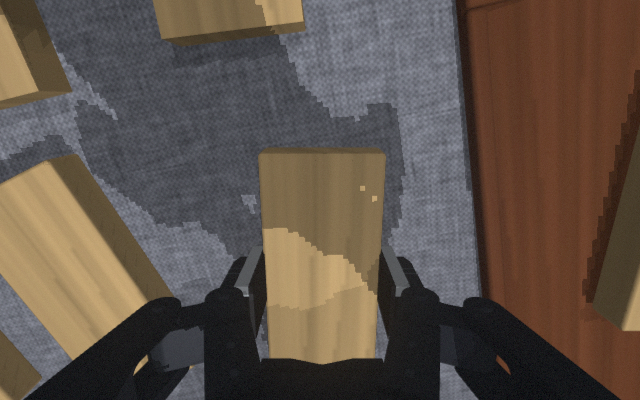

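```bash
python3 -m inch '{"offset":[[0,0,-0.02],[0,0,-0.05],[0.006,0.03,-0.075],[0.013,0.065,-0.075],[0.02,0.1,-0.075],[0.027,0.13,-0.075],[0.032,0.153,-0.075],[0.032,0.157,-0.075]],"turn":[0,0,0,0,0,0,0,0]}'|tail -6;  python3 -m inch '{"offset":[[0,0,0],[0,0,0],[0,0,0]],"turn":[0,0,0]}'|tail -2;python3 go.py 0.4673 -0.3642 0.053 -11.1
```

```text
t: 10.43
eef_pos: [0.4666, -0.3688, 0.0993]
ee_rot: [0.002, 0.995, -0.101, 0.002]
force: [1.2, 0.1, -0.3]
width: 0.0481
grasp_force: 62.4
width: 0.0485
grasp_force: 62.4
t 10.7 pos [ 0.466  -0.3623  0.0979] yaw -11.36 w 0.0485 OFFSET mm [ 1.6  1.7 44.9] TURN -0.3
```

```bash
python3 -m inch '{"offset":[[0.0015,0.0017,0.02],[0.0015,0.0017,0.04],[0.0015,0.0017,0.045],[0.0015,0.0017,0.045],[0.0015,0.0017,0.045]],"turn":[-0.3,-0.3,-0.3,-0.3,-0.3]}'|tail -6; python3 go.py 0.4673 -0.3642 0.048 -11.1;python3 - <<'E'
from h import *
import time
print([env.state()['eef_pos'].round(4) for _ in range(2)])
E
```

```text
t: 11.1
eef_pos: [0.4675, -0.3647, 0.053]
ee_rot: [-0.0, 0.995, -0.096, -0.0]
force: [0.3, -1.2, -0.7]
width: 0.0485
grasp_force: 62.5
t 11.1 pos [ 0.4675 -0.3647  0.053 ] yaw -11.04 w 0.0485 OFFSET mm [-0.3 -0.5  5. ] TURN 0.1
[array([ 0.4675, -0.3647,  0.053 ]), array([ 0.4675, -0.3647,  0.053 ])]
```

```bash
python3 -m inch '{"offset":[[0,0,0.003],[0,0,0.005],[0,0,0.005]],"turn":[0,0,0]}'|tail -6; python3 -m inch '{"offset":[[0,0,0],[0,0,0],[0,0,0],[0,0,-0.01],[0,0,-0.04],[0,0,-0.08],[0,0,-0.11],[0,0,-0.11]],"turn":[0,0,0,0,0,0,0,0]}' 0.25|tail -6;  python3 -m inch '{"offset":[[0,0,-0.02],[0,0,-0.02],[0,0,-0.02],[0,0,-0.02]],"turn":[0,0,0,0]}' >/dev/null; python3 go.py 0.48 -0.1 0.18 13.5; python3 wl.py .041 pics/w4.png
```

```text
t: 11.35
eef_pos: [0.4675, -0.3657, 0.0482]
ee_rot: [0.0, 0.995, -0.097, 0.0]
force: [-0.3, -0.1, -0.1]
width: 0.0482
grasp_force: 62.5
t: 12.02
eef_pos: [0.4701, -0.3687, 0.1659]
ee_rot: [0.005, 0.995, -0.097, 0.005]
force: [-0.1, -0.0, 0.5]
width: 0.0641
grasp_force: 0.0
t 12.3 pos [ 0.467  -0.3653  0.1771] yaw -11.1 w 0.0637 OFFSET mm [ -38.4 -262.9   -2.8] TURN -24.6
[472. 387.] [ 0.2507 -0.4764] [0.036 0.042] 78.9
[ 35. 228.] [ 0.485  -0.1239] [0.046 0.1  ] 13.5
[322. 189.] [ 0.467  -0.3661] [0.051 0.109] -11.4
[72. 52.] [ 0.6021 -0.2122] [0.047 0.074] -4.9
```

View pics/w4.png

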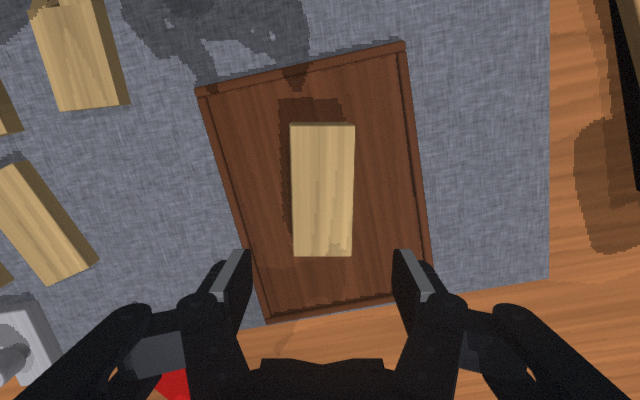

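The pile looks flush, with its top at (322,189). Next is B.

```bash
python3 -m inch '{"offset":[[-0.005,-0.04,0],[-0.011,-0.08,0],[-0.017,-0.12,0],[-0.023,-0.16,0],[-0.029,-0.2,0],[-0.035,-0.24,0],[-0.038,-0.263,0],[-0.038,-0.263,0]],"turn":[-6,-12,-18,-24,-24.7,-24.7,-24.7,-24.7]}'|tail -6;  python3 -m inch '{"offset":[[0,0,0],[0,0,0],[0,0,0]],"turn":[0,0,0]}'>/dev/null; python3 wl.py .018; python3 go.py 0.48 -0.1 0.06 13.6
```

```text
t: 13.07
eef_pos: [0.4793, -0.0953, 0.1765]
ee_rot: [-0.002, 0.993, 0.12, -0.001]
force: [-0.9, -0.1, 0.2]
width: 0.064
grasp_force: 0.0
[472. 387.] [ 0.3098 -0.312 ] [0.04  0.046] -76.5
[383. 352.] [ 0.3237 -0.2008] [0.032 0.04 ] 89.0
[277. 341.] [ 0.3131 -0.0947] [0.067 0.078] -75.1
[607. 277.] [ 0.4592 -0.3898] [0.054 0.119] -11.1
[318. 182.] [ 0.4802 -0.0987] [0.049 0.108] 13.6
[211. 163.] [ 0.4758 -0.006 ] [0.049 0.108] 13.8
[ 77. 127.] [0.4812 0.1055] [0.049 0.079] -13.0
[484.  50.] [ 0.6142 -0.1967] [0.05  0.093] -5.0
[349.  44.] [ 0.5952 -0.0927] [0.05  0.067] 1.4
[234.  29.] [ 0.5835 -0.0101] [0.044 0.049] -76.4
t 13.4 pos [ 0.4806 -0.1014  0.1773] yaw 13.51 w 0.0643 OFFSET mm [ -0.2  -1.5 117.3] TURN -0.1
```

```bash
python3 -m inch '{"offset":[[0,-0.0025,0.035],[0,-0.0025,0.07],[0,-0.0025,0.1],[0,-0.0025,0.125],[0,-0.0025,0.14],[0,-0.0025,0.151],[0,-0.0025,0.151],[0,-0.0025,0.151]],"turn":[0,0,0,0,0,0,0,0]}'|tail -6;  python3 -m inch '{"offset":[[0,0,0],[0,0,0],[0,0,0]],"turn":[0,0,0]}'>/dev/null; python3 go.py 0.4802 -0.0987 0.0255 13.6
```

```text
t: 14.03
eef_pos: [0.4797, -0.0986, 0.0262]
ee_rot: [-0.0, 0.993, 0.118, -0.001]
force: [1.1, 0.1, -0.7]
width: 0.0638
grasp_force: 0.0
t 14.3 pos [ 0.4807 -0.0983  0.0277] yaw 13.58 w 0.0641 OFFSET mm [-0.6  0.3  2.2] TURN -0.0
```

```bash
python3 -m inch '{"offset":[[0,0,0.002],[0,0,0.002],[0,0,0.002],[0,0,0.002],[0,0,0.002],[0,0,0.002],[0,0,0.002],[0,0,0.002]],"turn":[0,0,0,0,0,0,0,0]}' 1 60|tail -6; python3 go.py 0.467 -0.365 0.11 -11.1; python3 -m inch '{"offset":[[0,0,-0.02],[0,0,-0.05],[0,0,-0.085],[0,0,-0.085]],"turn":[0,0,0,0]}'|tail -6; python3 wl.py 0.1; python3 go.py 0.467 -0.365 0.11 -11.1
```

```text
t: 14.95
eef_pos: [0.4807, -0.0981, 0.0256]
ee_rot: [0.001, 0.993, 0.119, 0.001]
force: [-0.4, -0.3, 5.1]
width: 0.0487
grasp_force: 62.3
t 14.9 pos [ 0.4807 -0.0981  0.0256] yaw 13.61 w 0.0487 OFFSET mm [-76.  256.3 -84.2] TURN 24.7
t: 15.28
eef_pos: [0.4836, -0.0991, 0.1156]
ee_rot: [0.003, 0.993, 0.119, 0.005]
force: [0.4, -0.4, -0.2]
width: 0.0484
grasp_force: 62.2
[326. 235.] [ 0.4836 -0.0994] [0.052 0.105] 13.6
[183. 185.] [ 0.5052 -0.0343] [0.031 0.068] 13.8
[525.  58.] [ 0.5885 -0.153 ] [0.031 0.051] -4.9
t 15.3 pos [ 0.4826 -0.0988  0.1133] yaw 13.62 w 0.0484 OFFSET mm [-77.9 255.    4.1] TURN 24.7
```

```bash
python3 -m inch '{"offset":[[-0.01,0.03,0],[-0.021,0.068,0],[-0.033,0.106,0],[-0.045,0.144,0],[-0.057,0.182,0],[-0.068,0.22,0],[-0.077,0.25,0],[-0.078,0.255,0]],"turn":[4,8,12,16,20,24,24.7,24.7]}'|tail -6;  python3 -m inch '{"offset":[[0,0,0],[0,0,0],[0,0,0],[0,0,0]],"turn":[0,0,0,0]}'|tail -2;python3 go.py 0.4672 -0.365 0.07 -11.2
```

```text
t: 16.0
eef_pos: [0.4633, -0.3695, 0.1087]
ee_rot: [0.001, 0.995, -0.099, 0.0]
force: [0.6, -0.7, -0.4]
width: 0.0486
grasp_force: 62.2
width: 0.0485
grasp_force: 62.2
t 16.3 pos [ 0.4642 -0.362   0.1094] yaw -10.99 w 0.0485 OFFSET mm [ 3.5  2.4 39.4] TURN 0.2
```

```bash
python3 -m inch '{"offset":[[0.0035,0.0024,0.02],[0.0035,0.0024,0.037],[0.0035,0.0024,0.038],[0.0035,0.0024,0.038],[0.0035,0.0024,0.038],[0.0035,0.0024,0.038]],"turn":[0.2,0.2,0.2,0.2,0.2,0.2]}'|tail -6; python3 go.py 0.4675 -0.365 0.0672 -11.2
```

```text
t: 16.83
eef_pos: [0.4678, -0.3671, 0.073]
ee_rot: [0.001, 0.995, -0.098, 0.001]
force: [0.9, -0.0, 0.1]
width: 0.0481
grasp_force: 62.2
t 16.8 pos [ 0.4678 -0.3671  0.073 ] yaw -11.26 w 0.0481 OFFSET mm [-0.7 -2.   5.8] TURN -0.1
```

```bash
for i in 1 2 3; do python3 -m inch '{"offset":[[0,0,0],[0,0,0]],"turn":[0,0]}'|grep eef; done
```

```text
eef_pos: [0.4675, -0.3673, 0.0727]
eef_pos: [0.4672, -0.3672, 0.0721]
eef_pos: [0.4671, -0.3671, 0.0718]
```

```bash
python3 -m inch '{"offset":[[0.0003,-0.0017,0.002],[0.0003,-0.0017,0.004],[0.0003,-0.0017,0.0045],[0.0003,-0.0017,0.0045],[0.0003,-0.0017,0.0045]],"turn":[0,0,0,0,0]}'|tail -6; python3 go.py 0.4675 -0.365 0.0668 -11.2
```

```text
t: 17.75
eef_pos: [0.4678, -0.3653, 0.0671]
ee_rot: [-0.0, 0.995, -0.098, -0.0]
force: [0.3, 0.5, -0.2]
width: 0.0482
grasp_force: 62.2
t 17.8 pos [ 0.4678 -0.3653  0.0671] yaw -11.3 w 0.0482 OFFSET mm [-0.3 -0.3  0.3] TURN -0.1
```

```bash
python3 -m inch '{"offset":[[0,0,0],[0,0,0],[0,0,0],[0,0,-0.01],[0,0,-0.04],[0,0,-0.08],[0,0,-0.11],[0,0,-0.115]],"turn":[0,0,0,0,0,0,0,0]}' 0.25|tail -6;  python3 -m inch '{"offset":[[0,0,0],[0,0,0],[0,0,0],[0,0,0]],"turn":[0,0,0,0]}' >/dev/null; python3 go.py 0.476 -0.006 0.18 13.8; python3 wl.py .059 pics/w5.png
```

```text
t: 18.42
eef_pos: [0.4701, -0.3678, 0.1896]
ee_rot: [0.004, 0.995, -0.098, 0.004]
force: [-0.3, -1.4, 0.6]
width: 0.0635
grasp_force: 0.0
t 18.8 pos [ 0.4671 -0.3646  0.1805] yaw -11.3 w 0.0642 OFFSET mm [ -61.5 -353.4    1.4] TURN -25.1
[472. 387.] [ 0.2664 -0.4693] [0.034 0.039] 78.8
[323. 194.] [ 0.467  -0.3656] [0.05  0.109] -11.3
[76. 52.] [ 0.5983 -0.2236] [0.043 0.07 ] -4.8
```

```bash
python3 -m inch '{"offset":[[-0.007,-0.04,0],[-0.014,-0.08,0],[-0.021,-0.12,0],[-0.028,-0.16,0],[-0.035,-0.2,0],[-0.042,-0.24,0],[-0.049,-0.28,0],[-0.056,-0.32,0]],"turn":[-4,-8,-12,-16,-20,-24,-25,-25]}'|tail -6; python3 -m inch '{"offset":[[-0.014,-0.02,0.01],[-0.02,-0.03,0.02],[-0.02,-0.03,0.03],[-0.02,-0.03,0.03],[-0.02,-0.03,0.03]],"turn":[0,0,0,0,0]}' >/dev/null;  python3 wl.py .018; python3 go.py 0.476 -0.006 0.06 13.8
```

```text
t: 19.47
eef_pos: [0.4747, -0.0386, 0.1814]
ee_rot: [-0.0, 0.993, 0.12, -0.001]
force: [0.4, -0.2, -0.3]
width: 0.0639
grasp_force: 0.0
[ 54. 287.] [0.3022 0.1886] [0.076 0.08 ] 12.9
[316. 154.] [ 0.4755 -0.0055] [0.049 0.108] 13.8
[172. 114.] [0.481  0.1061] [0.049 0.079] -13.1
[613.  54.] [ 0.6001 -0.1954] [0.05  0.064] -4.5
[478.  34.] [ 0.5878 -0.0928] [0.05  0.052] 1.4
t 19.9 pos [ 0.4492 -0.0164  0.1521] yaw 13.69 w 0.064 OFFSET mm [28.5 -3.8 92.1] TURN -0.1
```

```bash
python3 -m inch '{"offset":[[0.02,-0.003,0.02],[0.028,-0.0044,0.05],[0.028,-0.0044,0.08],[0.028,-0.0044,0.11],[0.028,-0.0044,0.123],[0.028,-0.0044,0.125],[0.028,-0.0044,0.125],[0.028,-0.0044,0.125]],"turn":[-0.1,-0.1,-0.1,-0.1,-0.1,-0.1,-0.1,-0.1]}'|tail -6;  python3 -m inch '{"offset":[[0,0,0],[0,0,0],[0,0,0],[0,0,0]],"turn":[0,0,0,0]}'>/dev/null; python3 go.py 0.4755 -0.0055 0.0255 13.8
```

```text
t: 20.6
eef_pos: [0.4764, -0.006, 0.0282]
ee_rot: [0.0, 0.993, 0.12, 0.001]
force: [-0.0, 0.9, 0.3]
width: 0.0639
grasp_force: 0.0
t 20.9 pos [ 0.4757 -0.0054  0.028 ] yaw 13.8 w 0.0646 OFFSET mm [-0.2  0.   2.5] TURN 0.0
```

```bash
python3 -m inch '{"offset":[[0,0,0.0025],[0,0,0.0025],[0,0,0.0025],[0,0,0.0025],[0,0,0.0025],[0,0,0.0025],[0,0,0.0025],[0,0,0.0025]],"turn":[0,0,0,0,0,0,0,0]}' 1 60|tail -6; python3 -m inch '{"offset":[[0,0,-0.02],[0,0,-0.05],[0,0,-0.085],[0,0,-0.105],[0,0,-0.105],[0,0,-0.105],[0,0,-0.105]],"turn":[0,0,0,0,0,0,0]}'|tail -6; python3 wl.py 0.122; python3 go.py 0.467 -0.365 0.125 -11.2
```

```text
t: 21.6
eef_pos: [0.4756, -0.0054, 0.0252]
ee_rot: [0.0, 0.993, 0.12, 0.0]
force: [-0.4, 0.3, 4.5]
width: 0.0485
grasp_force: 62.3
t: 22.18
eef_pos: [0.4744, -0.0051, 0.1289]
ee_rot: [-0.0, 0.993, 0.12, -0.001]
force: [-0.4, -0.5, -0.8]
width: 0.0485
grasp_force: 62.3
[ 41. 325.] [0.4146 0.1102] [0.037 0.04 ] 3.5
[321. 239.] [ 0.4783 -0.0017] [0.054 0.099] 13.8
t 22.2 pos [ 0.4741 -0.005   0.1284] yaw 13.8 w 0.0486 OFFSET mm [-92.8 347.9   3.2] TURN 25.0
```

```bash
python3 -m inch '{"offset":[[-0.009,0.03,0],[-0.019,0.07,0],[-0.029,0.11,0],[-0.04,0.15,0],[-0.051,0.19,0],[-0.061,0.23,0],[-0.072,0.27,0],[-0.082,0.308,0]],"turn":[4,8,12,16,20,24,25,25]}'|tail -6; python3 go.py 0.467 -0.365 0.12 -11.2
```

```text
t: 22.9
eef_pos: [0.4678, -0.3256, 0.1276]
ee_rot: [-0.001, 0.995, -0.098, -0.001]
force: [1.0, -0.4, 0.2]
width: 0.0481
grasp_force: 62.3
t 22.9 pos [ 0.4678 -0.3256  0.1276] yaw -11.3 w 0.0481 OFFSET mm [ 7.  38.8  7.5] TURN -0.1
```

```bash
python3 -m inch '{"offset":[[0.004,0.022,0],[0.007,0.034,0.01],[0.007,0.036,0.03],[0.007,0.036,0.034],[0.007,0.036,0.034],[0.007,0.036,0.034],[0.007,0.036,0.034],[0.007,0.036,0.034]],"turn":[0,0,0,0,0,0,0,0]}'|tail -6; python3 -m inch '{"offset":[[0,0,0],[0,0,0],[0,0,0],[0,0,0]],"turn":[0,0,0,0]}'>/dev/null; python3 go.py 0.467 -0.365 0.0848 -11.2
```

```text
t: 23.57
eef_pos: [0.4696, -0.3601, 0.0966]
ee_rot: [0.0, 0.995, -0.097, 0.0]
force: [0.4, -0.2, -0.4]
width: 0.0485
grasp_force: 62.3
t 23.9 pos [ 0.469  -0.3606  0.0961] yaw -11.19 w 0.0483 OFFSET mm [-1.2  4.7 11.3] TURN 0.0
```

```bash
python3 -m inch '{"offset":[[-0.0012,0.0047,0.002],[-0.0012,0.0047,0.005],[-0.0012,0.0047,0.008],[-0.0012,0.0047,0.008],[-0.0012,0.0047,0.008],[-0.0012,0.0047,0.008],[-0.0012,0.0047,0.008]],"turn":[0,0,0,0,0,0,0]}'|tail -6;  python3 go.py 0.467 -0.365 0.0848 -11.2
```

```text
t: 24.48
eef_pos: [0.4669, -0.365, 0.0878]
ee_rot: [-0.0, 0.995, -0.098, 0.0]
force: [-0.2, -0.0, -0.2]
width: 0.0482
grasp_force: 62.3
t 24.5 pos [ 0.4669 -0.365   0.0878] yaw -11.2 w 0.0482 OFFSET mm [ 0.1 -0.   3. ] TURN 0.0
```

```bash
python3 -m inch '{"offset":[[0,0,0.0015],[0,0,0.003],[0,0,0.003]],"turn":[0,0,0]}'|tail -6; python3 -m inch '{"offset":[[0,0,0],[0,0,0],[0,0,0],[0,0,-0.01],[0,0,-0.04],[0,0,-0.08],[0,0,-0.1],[0,0,-0.1]],"turn":[0,0,0,0,0,0,0,0]}' 0.25|tail -6;  python3 -m inch '{"offset":[[0,0,0],[0,0,0],[0,0,0],[0,0,0]],"turn":[0,0,0,0]}' >/dev/null; python3 go.py 0.612 -0.004 0.18 13; python3 wl.py .077 pics/w5.png
```

```text
t: 24.73
eef_pos: [0.4667, -0.3648, 0.0844]
ee_rot: [-0.0, 0.995, -0.098, -0.0]
force: [-0.1, -0.5, -0.8]
width: 0.0487
grasp_force: 62.3
t: 25.4
eef_pos: [0.4691, -0.3675, 0.1916]
ee_rot: [0.004, 0.995, -0.097, 0.004]
force: [0.7, -0.1, 0.8]
width: 0.0641
grasp_force: 0.0
t 25.7 pos [ 0.4662 -0.3643  0.1832] yaw -11.2 w 0.0638 OFFSET mm [  73.  -381.8    3.7] TURN -24.2
[472. 387.] [ 0.2832 -0.4636] [0.032 0.037] 78.9
[325. 338.] [ 0.3469 -0.3426] [0.067 0.137] 89.4
[323. 199.] [ 0.4668 -0.3652] [0.05  0.109] -11.2
[79. 52.] [ 0.5938 -0.2347] [0.04  0.064] -4.6
```

```bash
python3 -m inch '{"offset":[[0.007,-0.039,0],[0.014,-0.078,0],[0.022,-0.117,0],[0.03,-0.156,0],[0.037,-0.195,0],[0.045,-0.234,0],[0.052,-0.273,0],[0.06,-0.312,0]],"turn":[-4,-8,-12,-16,-20,-24,-24,-24]}'|tail -6; python3 go.py 0.612 -0.004 0.15 13
```

```text
t: 26.45
eef_pos: [0.5863, -0.0686, 0.1839]
ee_rot: [-0.0, 0.994, 0.112, -0.001]
force: [0.7, -1.1, 0.4]
width: 0.0642
grasp_force: 0.0
t 26.4 pos [ 0.5863 -0.0686  0.1839] yaw 12.81 w 0.0642 OFFSET mm [ 39.4 -57.2  33.9] TURN -0.2
```

```bash
python3 -m inch '{"offset":[[0.02,-0.03,0.01],[0.035,-0.05,0.02],[0.036,-0.056,0.034],[0.036,-0.056,0.034],[0.036,-0.056,0.034],[0.036,-0.056,0.034],[0.036,-0.056,0.034],[0.036,-0.056,0.034]],"turn":[0,0,0,0,0,0,0,0]}'|tail -6; python3 -m inch '{"offset":[[0,0,0],[0,0,0],[0,0,0]],"turn":[0,0,0]}' >/dev/null; python3 wl.py .018; python3 go.py 0.612 -0.004 0.026 13
```

```text
t: 27.12
eef_pos: [0.6093, -0.0093, 0.1516]
ee_rot: [0.0, 0.994, 0.111, 0.001]
force: [-0.6, 0.5, 0.6]
width: 0.0638
grasp_force: 0.0
[163. 286.] [0.4955 0.1037] [0.048 0.052] -13.7
[552. 229.] [ 0.6232 -0.1974] [0.05 0.11] -4.9
[426. 200.] [ 0.6175 -0.092 ] [0.05 0.11] 1.3
[316. 180.] [ 0.6158 -0.0027] [0.049 0.108] 12.6
t 27.4 pos [ 0.609  -0.0084  0.151 ] yaw 12.77 w 0.0638 OFFSET mm [  3.8  -3.6 125. ] TURN -0.2
```

```bash
python3 -m inch '{"offset":[[0.008,-0.004,0.025],[0.008,-0.004,0.055],[0.008,-0.004,0.085],[0.008,-0.004,0.11],[0.008,-0.004,0.122],[0.008,-0.004,0.123],[0.008,-0.004,0.123],[0.008,-0.004,0.123]],"turn":[0.2,0.2,0.2,0.2,0.2,0.2,0.2,0.2]}'|tail -6;  python3 -m inch '{"offset":[[0,0,0],[0,0,0],[0,0,0],[0,0,0]],"turn":[0,0,0,0]}'>/dev/null; python3 go.py 0.6158 -0.0027 0.0255 12.6
```

```text
t: 28.08
eef_pos: [0.6172, -0.0026, 0.0293]
ee_rot: [0.0, 0.994, 0.11, 0.001]
force: [1.0, -0.5, -0.8]
width: 0.0639
grasp_force: 0.0
t 28.4 pos [ 0.6164 -0.0025  0.0287] yaw 12.6 w 0.0641 OFFSET mm [-0.6  0.1  3.2] TURN -0.0
```

```bash
python3 -m inch '{"offset":[[-0.0005,0,0.003],[-0.0005,0,0.003],[-0.0005,0,0.003],[-0.0005,0,0.003],[-0.0005,0,0.003],[-0.0005,0,0.003],[-0.0005,0,0.003],[-0.0005,0,0.003]],"turn":[0,0,0,0,0,0,0,0]}' 1 60|tail -6; python3 -m inch '{"offset":[[0,0,-0.02],[0,0,-0.05],[0,0,-0.085],[0,0,-0.115],[0,0,-0.12],[0,0,-0.12],[0,0,-0.12]],"turn":[0,0,0,0,0,0,0]}'|tail -6; python3 wl.py 0.138; python3 go.py 0.467 -0.365 0.145 -11.2
```

```text
t: 29.08
eef_pos: [0.6158, -0.0026, 0.0252]
ee_rot: [0.0, 0.994, 0.11, 0.0]
force: [0.2, 0.7, 4.7]
width: 0.0483
grasp_force: 62.4
t: 29.67
eef_pos: [0.6148, -0.0023, 0.1439]
ee_rot: [-0.0, 0.994, 0.11, -0.001]
force: [-0.1, 0.3, -1.4]
width: 0.0482
grasp_force: 62.3
[321. 238.] [ 0.62   -0.0013] [0.048 0.098] 12.6
t 29.7 pos [ 0.6142 -0.0023  0.1429] yaw 12.6 w 0.0488 OFFSET mm [-222.8  321.9   -1.9] TURN 23.8
```

```bash
python3 -m inch '{"offset":[[-0.022,0.031,0],[-0.045,0.064,0],[-0.068,0.097,0],[-0.091,0.13,0],[-0.114,0.163,0],[-0.137,0.196,0],[-0.16,0.229,0],[-0.183,0.262,0]],"turn":[4,8,12,16,20,23.8,23.8,23.8]}'|tail -6; python3 -m inch '{"offset":[[0,0,0],[0,0,0],[0,0,0]],"turn":[0,0,0]}' >/dev/null; python3 go.py 0.467 -0.365 0.12 -11.2
```

```text
t: 30.38
eef_pos: [0.4919, -0.2988, 0.1423]
ee_rot: [-0.001, 0.995, -0.098, -0.002]
force: [0.5, 0.7, -0.4]
width: 0.0482
grasp_force: 62.3
t 30.6 pos [ 0.493  -0.2973  0.1428] yaw -11.27 w 0.0483 OFFSET mm [-12.2  71.5  22.7] TURN -0.1
```

```bash
python3 -m inch '{"offset":[[-0.006,0.03,0],[-0.011,0.06,0],[-0.012,0.071,0.01],[-0.012,0.0715,0.028],[-0.012,0.0715,0.03],[-0.012,0.0715,0.03],[-0.012,0.0715,0.03],[-0.012,0.0715,0.03]],"turn":[0,0,0,0,0,0,0,0]}'|tail -6; python3 -m inch '{"offset":[[0,0,0],[0,0,0],[0,0,0],[0,0,0]],"turn":[0,0,0,0]}' >/dev/null; python3 go.py 0.467 -0.365 0.1028 -11.2
```

```text
t: 31.3
eef_pos: [0.4691, -0.365, 0.1153]
ee_rot: [0.0, 0.995, -0.097, 0.0]
force: [0.4, 0.2, -0.4]
width: 0.0482
grasp_force: 62.4
t 31.6 pos [ 0.4685 -0.3659  0.1152] yaw -11.19 w 0.0486 OFFSET mm [-1.7 -0.6 12.4] TURN 0.0
```

```bash
python3 -m inch '{"offset":[[-0.0015,-0.0006,0.004],[-0.0015,-0.0006,0.008],[-0.0015,-0.0006,0.009],[-0.0015,-0.0006,0.009],[-0.0015,-0.0006,0.009],[-0.0015,-0.0006,0.009],[-0.0015,-0.0006,0.009]],"turn":[0,0,0,0,0,0,0]}'|tail -6;  python3 go.py 0.467 -0.365 0.1028 -11.2
```

```text
t: 32.22
eef_pos: [0.467, -0.3651, 0.1058]
ee_rot: [0.0, 0.995, -0.098, 0.0]
force: [-0.4, -0.8, -0.0]
width: 0.0484
grasp_force: 62.4
t 32.2 pos [ 0.467  -0.3651  0.1058] yaw -11.2 w 0.0484 OFFSET mm [-0.1 -0.1  3. ] TURN -0.0
```

```bash
python3 -m inch '{"offset":[[0,0,0.0015],[0,0,0.003],[0,0,0.003]],"turn":[0,0,0]}'|tail -6; python3 -m inch '{"offset":[[0,0,0],[0,0,0],[0,0,0],[0,0,-0.01],[0,0,-0.04],[0,0,-0.08],[0,0,-0.1],[0,0,-0.1]],"turn":[0,0,0,0,0,0,0,0]}' 0.25|tail -6;  python3 -m inch '{"offset":[[0,0,0],[0,0,0],[0,0,0],[0,0,0]],"turn":[0,0,0,0]}' >/dev/null; python3 go.py 0.615 -0.2 0.15 -5; python3 wl.py .095 pics/w5.png
python3 - <<'E'
from seg import *
im=grab('side')
for o in blanks(im): print(*o)
a=im['color'][220:370,240:420]; b=grab('scene')['color'][130:280,130:310]
cv2.imwrite('pics/st.png',cv2.resize(np.hstack([a,b]),None,fx=2.2,fy=2.2,interpolation=cv2.INTER_CUBIC))
E
```

```text
t: 32.47
eef_pos: [0.4668, -0.3649, 0.1024]
ee_rot: [-0.0, 0.995, -0.098, -0.0]
force: [-0.2, 0.5, -0.5]
width: 0.0484
grasp_force: 62.4
t: 33.13
eef_pos: [0.4692, -0.3674, 0.2097]
ee_rot: [0.004, 0.995, -0.097, 0.004]
force: [1.1, -1.0, 0.5]
width: 0.0639
grasp_force: 0.0
t 33.5 pos [ 0.4664 -0.3644  0.2014] yaw -11.2 w 0.064 OFFSET mm [ 114.  -190.1   51.4] TURN -6.2
[472. 387.] [ 0.2832 -0.4638] [0.032 0.037] 78.9
[ 17. 377.] [ 0.3693 -0.0769] [0.032 0.06 ] -60.7
[324. 333.] [ 0.3614 -0.3438] [0.075 0.138] 78.9
[323. 198.] [ 0.467  -0.3653] [0.05  0.109] -11.2
[125.  34.] [ 0.5971 -0.2663] [0.038 0.045] -7.1
[262. 126.] [0.4891 0.4105] [0.038 0.06 ] -62.5 1502
[359. 247.] [ 0.6338 -0.2314] [0.051 0.095] -5.9 2877
[322. 297.] [ 0.4785 -0.3345] [0.056 0.119] -11.3 4933
```

View pics/st.png

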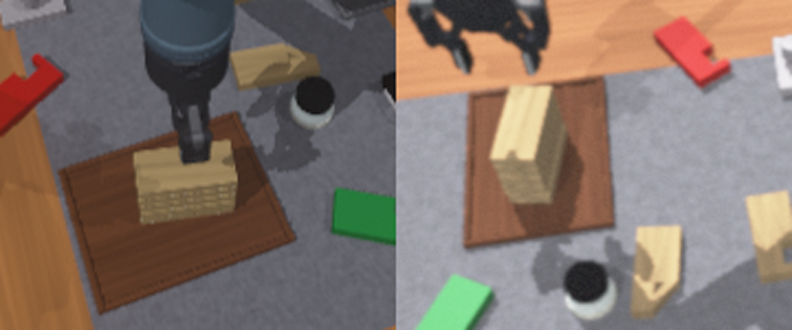

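The pile is square in both views. The cut-corner blank has been knocked toward the ink jar. I'll look there from above.

```bash
python3 -m inch '{"offset":[[0.02,-0.028,0],[0.04,-0.056,0],[0.06,-0.084,0],[0.08,-0.112,0],[0.1,-0.14,0],[0.114,-0.16,0],[0.114,-0.16,0],[0.114,-0.16,0]],"turn":[-3,-6,-6,-6,-6,-6,-6,-6]}'|tail -6;  python3 -m inch '{"offset":[[0,0,0],[0,0,0],[0,0,0],[0,0,0]],"turn":[0,0,0,0]}' >/dev/null; python3 wl.py .018 pics/w6.png; python3 go.py 0.615 -0.2 0.15 -5
```

```text
t: 34.28
eef_pos: [0.6104, -0.2289, 0.2019]
ee_rot: [-0.0, 0.999, -0.044, -0.001]
force: [-0.9, -0.2, 0.3]
width: 0.0641
grasp_force: 0.0
[473. 388.] [ 0.3515 -0.3879] [0.042 0.05 ] 84.7
[ 23. 322.] [0.4822 0.104 ] [0.05 0.08] -13.2
[173. 178.] [ 0.6176 -0.0929] [0.05 0.11] 1.5
[321. 147.] [ 0.6423 -0.2307] [0.05 0.11] -7.2
t 34.7 pos [ 0.6093 -0.2312  0.2029] yaw -5.29 w 0.0643 OFFSET mm [  2.8 -31.6  52.9] TURN -0.3
```

View pics/w6.png

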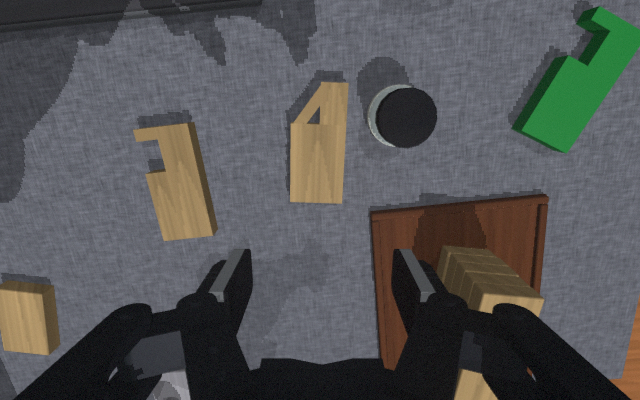

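The wrist view shows the cut-corner blank at (320,145), with the ink jar close to its right at (403,116). I'll compute the clearance.

```bash
python3 - <<'E'
from h import *
im=grab('wrist'); s=env.state()['eef_pos']
for p in [(403,116),(369,116),(437,116),(403,150)]: print(p,ray(im,*p,.048 if p[0]!=369 else .02)[:2].round(4))
c=np.array([.6423,-.2307]);a=np.radians(-7.2);print('grip',c-0.02*np.array([np.cos(a),np.sin(a)]))
E
python3 go.py 0.6225 -0.2282 0.06 -7.2
```

```text
(403, 116) [ 0.6633 -0.302 ]
(369, 116) [ 0.664  -0.2786]
(437, 116) [ 0.6608 -0.3292]
(403, 150) [ 0.6359 -0.3014]
grip [ 0.62245771 -0.22819334]
t 34.7 pos [ 0.6094 -0.231   0.2029] yaw -5.27 w 0.0643 OFFSET mm [ 12.8  -4.  142.9] TURN 1.9
```

```bash
python3 -m inch '{"offset":[[0.013,-0.004,0.02],[0.013,-0.004,0.055],[0.013,-0.004,0.09],[0.013,-0.004,0.125],[0.013,-0.004,0.14],[0.013,-0.004,0.14],[0.013,-0.004,0.14],[0.013,-0.004,0.14]],"turn":[1.9,1.9,1.9,1.9,1.9,1.9,1.9,1.9]}' 0.3|tail -6;  python3 -m inch '{"offset":[[0,0,0],[0,0,0],[0,0,0],[0,0,0]],"turn":[0,0,0,0]}'>/dev/null;python3 wl.py 0.018; python3 go.py 0.6225 -0.2282 0.0255 -7.2
```

```text
t: 35.38
eef_pos: [0.6242, -0.2283, 0.0645]
ee_rot: [0.001, 0.998, -0.062, 0.001]
force: [0.6, 0.2, 0.1]
width: 0.0597
grasp_force: 0.0
[ 70. 250.] [ 0.6226 -0.0929] [0.05 0.1 ] 1.5
[329. 206.] [ 0.6421 -0.2305] [0.05  0.109] -7.2
t 35.8 pos [ 0.6235 -0.2275  0.0636] yaw -7.1 w 0.0599 OFFSET mm [-0.9  0.8 38.1] TURN 0.1
```

```bash
python3 -m inch '{"offset":[[-0.001,0.001,0.02],[-0.001,0.001,0.036],[-0.001,0.001,0.037],[-0.001,0.001,0.037],[-0.001,0.001,0.037]],"turn":[0,0,0,0,0]}' |tail -6;  python3 -m inch '{"offset":[[0,0,0],[0,0,0],[0,0,0],[0,0,0],[0,0,0],[0,0,0],[0,0,0],[0,0,0]],"turn":[0,0,0,0,0,0,0,0]}' 1 60|tail -6; python3 -m inch '{"offset":[[0,0,-0.02],[0,0,-0.05],[0,0,-0.085],[0,0,-0.115],[0,0,-0.12],[0,0,-0.12],[0,0,-0.12]],"turn":[0,0,0,0,0,0,0]}'|tail -6; python3 go.py 0.49 0.3 0.15 0
```

```text
t: 36.18
eef_pos: [0.6225, -0.2285, 0.0264]
ee_rot: [0.0, 0.998, -0.062, 0.0]
force: [0.6, 0.1, 0.8]
width: 0.0597
grasp_force: 0.0
t: 36.85
eef_pos: [0.6231, -0.2288, 0.0274]
ee_rot: [0.001, 0.998, -0.062, 0.001]
force: [-0.2, 0.5, 6.2]
width: 0.0483
grasp_force: 63.3
t: 37.43
eef_pos: [0.6217, -0.2281, 0.1455]
ee_rot: [-0.0, 0.998, -0.062, -0.0]
force: [-1.1, 0.2, -0.7]
width: 0.0485
grasp_force: 62.7
t 37.4 pos [ 0.6217 -0.2281  0.1455] yaw -7.1 w 0.0485 OFFSET mm [-196.  -507.7   -4.4] TURN -7.1
```

```bash
python3 -m inch '{"offset":[[-0.014,-0.037,0],[-0.028,-0.074,0],[-0.042,-0.111,0],[-0.056,-0.148,0],[-0.07,-0.185,0],[-0.084,-0.222,0],[-0.098,-0.259,0],[-0.112,-0.296,0]],"turn":[-1,-2,-3,-4,-5,-6,-7,-7]}'|tail -2; python3 -m inch '{"offset":[[-0.014,-0.037,0],[-0.028,-0.074,0],[-0.042,-0.111,0],[-0.056,-0.148,0],[-0.066,-0.18,0],[-0.068,-0.185,0],[-0.068,-0.185,0],[-0.068,-0.185,0]],"turn":[0,0,0,0,0,0,0,0]}'|tail -6;  python3 -m inch '{"offset":[[0,0,0],[0,0,0],[0,0,0],[0,0,0]],"turn":[0,0,0,0]}'>/dev/null;python3 wl.py 0.023 pics/w7.png; python3 go.py 0.49 0.42 0.15 0
python3 - <<'E'
from seg import *
for n in ['side','scene']:
    print(n)
    for o in blanks(grab(n),.023): print(*o)
E
```

```text
width: 0.0482
grasp_force: 62.7
t: 38.77
eef_pos: [0.4789, 0.264, 0.1442]
ee_rot: [0.001, 1.0, -0.0, -0.001]
force: [0.7, -0.4, -1.2]
width: 0.0487
grasp_force: 62.7
[190. 385.] [0.3072 0.3882] [0.034 0.045] -6.0
[602. 368.] [0.322  0.0067] [0.031 0.107] 51.4
[ 32. 365.] [0.3164 0.5167] [0.069 0.084] 83.1
[523. 193.] [0.4829 0.1107] [0.049 0.078] -13.3
[124. 170.] [0.4952 0.4122] [0.051 0.11 ] 0.6
t 39.1 pos [0.4803 0.2635 0.1458] yaw -0.19 w 0.048 OFFSET mm [   9.2 -156.5   -4.2] TURN -0.2
side
[281. 181.] [0.4792 0.0975] [0.051 0.078] -13.6 3320
[338. 215.] [ 0.6143 -0.0992] [0.049 0.106] -0.0 3830
[324. 296.] [ 0.4778 -0.3365] [0.055 0.118] -11.2 5954
scene
[165. 188.] [ 0.3635 -0.2918] [1.274 1.494] 89.6 848357
[431. 155.] [0.4056 0.3188] [0.06  0.152] -10.1 5685
[474. 175.] [0.4981 0.4145] [0.057 0.121] -0.1 5480
[366. 186.] [0.4904 0.1067] [0.049 0.091] -11.9 4196
[301. 236.] [ 0.6245 -0.0901] [0.051 0.118] 1.3 5039
```

View pics/w7.png

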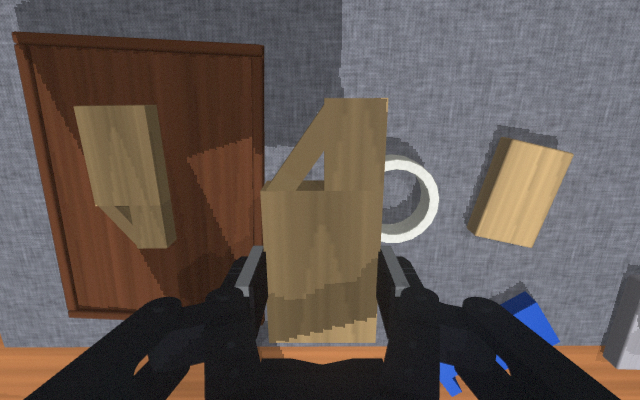

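The view shows the held blank, and the first spoilt at (125,170) with its cut corner at the near left. I'll pile the spoilt ones on it.

```bash
python3 -m inch '{"offset":[[-0.002,-0.03,0],[-0.005,-0.065,0],[-0.005,-0.1,0],[-0.005,-0.13,0],[-0.005,-0.148,0.02],[-0.005,-0.1485,0.05],[-0.005,-0.1485,0.08],[-0.005,-0.1485,0.085]],"turn":[0,0,0,0,0,0,0,0]}'|tail -6;  python3 -m inch '{"offset":[[0,0,0],[0,0,0],[0,0,0],[0,0,0]],"turn":[0,0,0,0]}'>/dev/null; python3 go.py 0.475 0.412 0.051 0.5
```

```text
t: 39.92
eef_pos: [0.4719, 0.4115, 0.0555]
ee_rot: [0.002, 1.0, -0.0, -0.004]
force: [-1.1, -1.3, -1.0]
width: 0.0479
grasp_force: 62.6
t 40.2 pos [0.4766 0.4134 0.0631] yaw -0.13 w 0.0483 OFFSET mm [-1.6  1.4 12.1] TURN -0.6
```

```bash
python3 -m inch '{"offset":[[-0.001,0.001,0.006],[-0.001,0.001,0.011],[-0.001,0.001,0.012],[-0.001,0.001,0.012],[-0.001,0.001,0.012]],"turn":[-0.5,-0.5,-0.5,-0.5,-0.5]}' |tail -6; python3 -m inch '{"offset":[[0,0,0],[0,0,0],[0,0,0],[0,0,-0.01],[0,0,-0.04],[0,0,-0.08],[0,0,-0.11],[0,0,-0.115]],"turn":[0,0,0,0,0,0,0,0]}' 0.25|tail -6; python3 -m inch '{"offset":[[0,0,0],[0,0,0],[0,0,0]],"turn":[0,0,0]}' >/dev/null; python3 wl.py 0.041; python3 go.py 0.483 0.109 0.15 -13.3
```

```text
t: 40.67
eef_pos: [0.4747, 0.4121, 0.0504]
ee_rot: [-0.0, 1.0, 0.004, 0.001]
force: [-1.4, -0.4, 9.8]
width: 0.0482
grasp_force: 63.7
t: 41.33
eef_pos: [0.4768, 0.4138, 0.1709]
ee_rot: [-0.003, 1.0, 0.004, 0.005]
force: [0.5, 0.5, -0.9]
width: 0.0637
grasp_force: 0.0
[472. 387.] [0.2976 0.2675] [0.035 0.04 ] -89.7
[171. 387.] [0.2962 0.5513] [0.034 0.04 ] -89.7
[624. 373.] [0.3077 0.1339] [0.033 0.066] 32.1
[321. 166.] [0.4947 0.4118] [0.051 0.11 ] 0.7
t 41.6 pos [0.4731 0.4113 0.1618] yaw 0.4 w 0.0643 OFFSET mm [  7.9 302.3  12.4] TURN 13.7
```

```bash
python3 -m inch '{"offset":[[0.001,0.038,0],[0.002,0.076,0],[0.003,0.114,0],[0.004,0.152,0],[0.005,0.19,0],[0.006,0.228,0],[0.007,0.266,0],[0.008,0.302,0.01]],"turn":[2,4,6,8,10,12,13.7,13.7]}' |tail -6;  python3 -m inch '{"offset":[[0,0,0],[0,0,0],[0,0,0],[0,0,0]],"turn":[0,0,0,0]}' >/dev/null; python3 wl.py 0.018; python3 go.py 0.483 0.109 0.026 -13.3
```

```text
t: 42.3
eef_pos: [0.4842, 0.1081, 0.1538]
ee_rot: [0.0, 0.993, -0.117, 0.0]
force: [1.9, 0.1, -0.1]
width: 0.0643
grasp_force: 0.0
[472. 388.] [0.2642 0.0083] [0.036 0.042] 76.8
[327. 194.] [0.4813 0.1065] [0.049 0.079] -13.1
t 42.7 pos [0.484  0.1112 0.1535] yaw -13.2 w 0.0637 OFFSET mm [ -0.4   2.4 127.5] TURN 0.1
```

```bash
python3 - <<'E'
from h import *
print(ray(grab('side'),272,163,.012),ray(grab('scene'),401,181,.012))
E
python3 -m inch '{"offset":[[-0.0015,0.005,0.025],[-0.0015,0.005,0.06],[-0.0015,0.005,0.08],[-0.0015,0.005,0.08],[-0.0015,0.005,0.08],[-0.0015,0.005,0.08]],"turn":[0,0,0,0,0,0]}' 0.3|tail -6;  python3 -m inch '{"offset":[[0,0,0],[0,0,0],[0,0,0],[0,0,0]],"turn":[0,0,0,0]}' >/dev/null; python3 wl.py 0.018; python3 go.py 0.4813 0.1065 0.026 -13.2
```

```text
[0.4753908  0.20254454 0.012     ] [0.48123406 0.20981631 0.012     ]
t: 43.28
eef_pos: [0.4825, 0.106, 0.0748]
ee_rot: [-0.0, 0.993, -0.115, 0.001]
force: [-0.5, 0.0, 0.6]
width: 0.0598
grasp_force: 0.0
[320. 230.] [0.4815 0.1065] [0.049 0.079] -13.1
t 43.7 pos [0.4819 0.1055 0.0744] yaw -13.3 w 0.0601 OFFSET mm [-0.9 -0.8 48.4] TURN -0.1
```

```bash
python3 -m inch '{"offset":[[-0.001,-0.001,0.02],[-0.001,-0.001,0.04],[-0.001,-0.001,0.047],[-0.001,-0.001,0.048],[-0.001,-0.001,0.048],[-0.001,-0.001,0.048]],"turn":[0,0,0,0,0,0]}' |tail -6;  python3 -m inch '{"offset":[[0,0,0],[0,0,0],[0,0,0],[0,0,0],[0,0,0],[0,0,0],[0,0,0],[0,0,0]],"turn":[0,0,0,0,0,0,0,0]}' 1 60|tail -6; python3 -m inch '{"offset":[[0,0,-0.02],[0,0,-0.05],[0,0,-0.085],[0,0,-0.115],[0,0,-0.115],[0,0,-0.115],[0,0,-0.115]],"turn":[0,0,0,0,0,0,0]}'|tail -6; python3 go.py 0.495 0.412 0.135 0.5
```

```text
t: 44.17
eef_pos: [0.4815, 0.1066, 0.0264]
ee_rot: [-0.0, 0.993, -0.116, 0.001]
force: [0.4, 0.4, -0.2]
width: 0.06
grasp_force: 0.0
t: 44.83
eef_pos: [0.4818, 0.1067, 0.0271]
ee_rot: [-0.0, 0.993, -0.116, 0.001]
force: [-0.8, -0.3, 4.9]
width: 0.0482
grasp_force: 62.3
t: 45.42
eef_pos: [0.4806, 0.1067, 0.1408]
ee_rot: [-0.0, 0.993, -0.116, 0.0]
force: [-0.2, -0.1, 0.1]
width: 0.0482
grasp_force: 62.1
t 45.4 pos [0.4806 0.1067 0.1408] yaw -13.3 w 0.0482 OFFSET mm [ -56.2 -300.4    5.8] TURN -13.8
```

```bash
python3 -m inch '{"offset":[[-0.006,-0.03,0],[-0.013,-0.068,0],[-0.02,-0.106,0],[-0.027,-0.144,0],[-0.034,-0.182,0],[-0.041,-0.22,0],[-0.048,-0.258,0],[-0.055,-0.294,0]],"turn":[-2,-4,-6,-8,-10,-12,-13.8,-13.8]}' |tail -6;  python3 -m inch '{"offset":[[0,-0.005,0.02],[0,-0.005,0.05],[0,-0.005,0.06],[0,-0.005,0.06],[0,-0.005,0.06],[0,-0.005,0.06]],"turn":[0,0,0,0,0,0]}' >/dev/null; python3 go.py 0.495 0.412 0.069 0.5
```

```text
t: 46.08
eef_pos: [0.4937, 0.407, 0.1384]
ee_rot: [0.001, 1.0, 0.005, -0.002]
force: [1.5, -0.7, 0.2]
width: 0.0483
grasp_force: 62.1
t 46.6 pos [0.4956 0.4101 0.0815] yaw 0.45 w 0.0485 OFFSET mm [-0.6 -1.9 12.5] TURN -0.1
```

```bash
python3 -m inch '{"offset":[[-0.001,-0.002,0.006],[-0.001,-0.002,0.0125],[-0.001,-0.002,0.0135],[-0.001,-0.002,0.0135],[-0.001,-0.002,0.0135]],"turn":[0,0,0,0,0]}' |tail -6; python3 -m inch '{"offset":[[0,0,0],[0,0,0],[0,0,0],[0,0,-0.01],[0,0,-0.04],[0,0,-0.08],[0,0,-0.11],[0,0,-0.115]],"turn":[0,0,0,0,0,0,0,0]}' 0.25|tail -6; python3 -m inch '{"offset":[[0,0,0],[0,0,0],[0,0,0]],"turn":[0,0,0]}' >/dev/null; python3 wl.py 0.059;  python3 go.py 0.61 -0.09 0.15 1.5
python3 - <<'E'
from seg import *
for o in blanks(grab('side')): print(*o)
E
```

```text
t: 47.0
eef_pos: [0.4946, 0.4127, 0.0681]
ee_rot: [-0.0, 1.0, 0.004, 0.001]
force: [0.6, -1.0, 3.5]
width: 0.048
grasp_force: 62.5
t: 47.67
eef_pos: [0.4966, 0.4141, 0.1898]
ee_rot: [-0.003, 1.0, 0.004, 0.005]
force: [0.6, 1.0, 0.6]
width: 0.0641
grasp_force: 0.0
[472. 387.] [0.3172 0.2674] [0.035 0.04 ] -89.6
[170. 388.] [0.3153 0.5519] [0.034 0.04 ] -89.6
[621. 371.] [0.3359 0.1339] [0.037 0.076] 49.6
[322. 182.] [0.5008 0.4121] [0.05  0.103] 0.5
t 48.0 pos [0.4929 0.4119 0.1803] yaw 0.5 w 0.0639 OFFSET mm [112.9 502.8  30.9] TURN -1.0
[338. 215.] [ 0.6158 -0.0963] [0.048 0.107] -0.4 3879
[324. 296.] [ 0.4786 -0.3344] [0.055 0.119] -11.0 6012
```

```bash
python3 -m inch '{"offset":[[0.008,0.038,0],[0.016,0.076,0],[0.025,0.114,0],[0.034,0.152,0],[0.043,0.19,0],[0.052,0.228,0],[0.061,0.266,0],[0.07,0.304,0]],"turn":[-1,-1,-1,-1,-1,-1,-1,-1]}' |tail -6;python3 -m inch '{"offset":[[0.008,0.038,0],[0.016,0.076,0],[0.025,0.114,0],[0.034,0.152,0],[0.043,0.19,0.01],[0.043,0.198,0.03],[0.043,0.198,0.03],[0.043,0.198,0.03]],"turn":[0,0,0,0,0,0,0,0]}' |tail -6;  python3 -m inch '{"offset":[[0,0,0],[0,0,0],[0,0,0],[0,0,0]],"turn":[0,0,0,0]}' >/dev/null; python3 wl.py 0.018; python3 go.py 0.615 -0.093 0.026 1.5
```

```text
t: 48.68
eef_pos: [0.566, 0.1072, 0.1809]
ee_rot: [-0.0, 1.0, 0.013, -0.001]
force: [0.2, -0.1, -0.0]
width: 0.0639
grasp_force: 0.0
t: 49.35
eef_pos: [0.613, -0.0878, 0.1497]
ee_rot: [-0.001, 1.0, 0.012, -0.003]
force: [0.1, 0.8, 0.5]
width: 0.0644
grasp_force: 0.0
[329. 183.] [ 0.6175 -0.0922] [0.05 0.11] 1.4
t 49.7 pos [ 0.615  -0.0868  0.1531] yaw 1.59 w 0.0636 OFFSET mm [ -0.4   6.2 127.1] TURN 0.1
```

```bash
python3 -m inch '{"offset":[[-0.004,0.0055,0.02],[-0.004,0.0055,0.05],[-0.004,0.0055,0.08],[-0.004,0.0055,0.11],[-0.004,0.0055,0.12],[-0.004,0.0055,0.123],[-0.004,0.0055,0.123],[-0.004,0.0055,0.123]],"turn":[0,0,0,0,0,0,0,0]}' |tail -6;  python3 -m inch '{"offset":[[0,0,0],[0,0,0],[0,0,0],[0,0,0]],"turn":[0,0,0,0]}' >/dev/null; python3 go.py 0.611 -0.0924 0.026 1.5
```

```text
t: 50.4
eef_pos: [0.6122, -0.0936, 0.031]
ee_rot: [0.0, 1.0, 0.013, 0.001]
force: [-0.3, 0.5, 0.7]
width: 0.064
grasp_force: 0.0
t 50.7 pos [ 0.6113 -0.0935  0.0302] yaw 1.5 w 0.0639 OFFSET mm [-0.3 -1.1  4.2] TURN 0.0
```

```bash
python3 -m inch '{"offset":[[0,-0.001,0.002],[0,-0.001,0.004],[0,-0.001,0.004],[0,-0.001,0.004]],"turn":[0,0,0,0]}' |tail -6;  python3 -m inch '{"offset":[[0,0,0],[0,0,0],[0,0,0],[0,0,0],[0,0,0],[0,0,0],[0,0,0],[0,0,0]],"turn":[0,0,0,0,0,0,0,0]}' 1 60|tail -6; python3 -m inch '{"offset":[[0,0,-0.02],[0,0,-0.05],[0,0,-0.085],[0,0,-0.115],[0,0,-0.12],[0,0,-0.12],[0,0,-0.12]],"turn":[0,0,0,0,0,0,0]}'|tail -6; python3 go.py 0.488 0.412 0.145 0.5
```

```text
t: 51.07
eef_pos: [0.6106, -0.0923, 0.0249]
ee_rot: [-0.0, 1.0, 0.013, -0.0]
force: [0.8, 0.2, 0.3]
width: 0.0641
grasp_force: 0.0
t: 51.73
eef_pos: [0.6111, -0.0924, 0.0255]
ee_rot: [0.0, 1.0, 0.013, 0.0]
force: [1.0, 0.1, 3.6]
width: 0.0488
grasp_force: 62.4
t: 52.32
eef_pos: [0.6102, -0.0921, 0.1445]
ee_rot: [-0.0, 1.0, 0.013, -0.001]
force: [0.2, 0.1, -0.5]
width: 0.0485
grasp_force: 62.1
t 52.3 pos [ 0.6102 -0.0921  0.1445] yaw 1.5 w 0.0485 OFFSET mm [-1.090e+02 -5.072e+02 -2.000e-01] TURN 1.0
```

```bash
python3 -m inch '{"offset":[[-0.008,-0.038,0],[-0.016,-0.076,0],[-0.025,-0.114,0],[-0.034,-0.152,0],[-0.043,-0.19,0],[-0.052,-0.228,0],[-0.061,-0.266,0],[-0.07,-0.304,0]],"turn":[1,1,1,1,1,1,1,1]}' |tail -2;python3 -m inch '{"offset":[[-0.008,-0.038,0],[-0.016,-0.076,0],[-0.025,-0.114,0],[-0.034,-0.152,0],[-0.039,-0.19,0],[-0.039,-0.203,0.02],[-0.039,-0.203,0.04],[-0.039,-0.203,0.045]],"turn":[0,0,0,0,0,0,0,0]}' |tail -6;  python3 -m inch '{"offset":[[0,0,0],[0,0,0],[0,0,0],[0,0,0]],"turn":[0,0,0,0]}' >/dev/null; python3 go.py 0.4885 0.412 0.087 0.5
```

```text
width: 0.0482
grasp_force: 62.1
t: 53.65
eef_pos: [0.4883, 0.4119, 0.0941]
ee_rot: [0.003, 1.0, 0.006, -0.004]
force: [-0.5, -0.4, -1.1]
width: 0.0483
grasp_force: 62.2
t 54.0 pos [0.4931 0.412  0.1013] yaw 0.43 w 0.0481 OFFSET mm [-4.6 -0.1 14.3] TURN -0.1
```

```bash
python3 -m inch '{"offset":[[-0.0045,0,0.006],[-0.0045,0,0.0125],[-0.0045,0,0.0155],[-0.0045,0,0.0155],[-0.0045,0,0.0155],[-0.0045,0,0.0155]],"turn":[0,0,0,0,0,0]}' |tail -6; python3 -m inch '{"offset":[[0,0,0],[0,0,0],[0,0,0],[0,0,-0.01],[0,0,-0.04],[0,0,-0.07],[0,0,-0.1],[0,0,-0.1]],"turn":[0,0,0,0,0,0,0,0]}' 0.25|tail -6; python3 -m inch '{"offset":[[0,0,0],[0,0,0],[0,0,0]],"turn":[0,0,0]}' >/dev/null; python3 wl.py 0.077 pics/w8.png;  python3 go.py 0.357 -0.032 0.18 0
python3 - <<'E'
from h import *
a=grab('side')['color'][80:220,200:400]; b=cv2.imread('pics/w8.png')
cv2.imwrite('pics/v8.png',np.hstack([cv2.resize(a,(440,308)),cv2.resize(b,(360,308))]))
E
```

```text
t: 54.48
eef_pos: [0.4876, 0.4122, 0.0845]
ee_rot: [0.0, 1.0, 0.004, -0.0]
force: [-0.9, -0.2, -0.5]
width: 0.0486
grasp_force: 62.2
t: 55.15
eef_pos: [0.4907, 0.4143, 0.1929]
ee_rot: [-0.003, 1.0, 0.004, 0.005]
force: [1.0, 0.6, 1.5]
width: 0.0639
grasp_force: 0.0
[472. 387.] [0.3269 0.2766] [0.032 0.037] -89.6
[171. 387.] [0.325  0.5433] [0.032 0.037] -89.6
[619. 366.] [0.3487 0.1535] [0.039 0.077] 49.6
[323. 344.] [0.364  0.4101] [0.044 0.139] -89.6
[319. 189.] [0.4942 0.4117] [0.05  0.109] 0.5
t 55.5 pos [0.4869 0.4119 0.1834] yaw 0.5 w 0.0643 OFFSET mm [-133.7  442.7    4.3] TURN 0.5
```

View pics/v8.png

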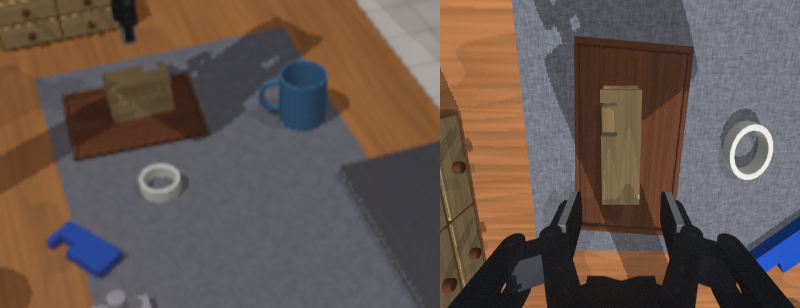

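All the spoilt blanks are piled in tray_1 at (140,90) left and (620,145) right. Now the weight.

```bash
python3 -m inch '{"offset":[[-0.01,0.038,0],[-0.02,0.076,0],[-0.032,0.114,0],[-0.044,0.152,0],[-0.056,0.19,0],[-0.068,0.228,0],[-0.08,0.266,0],[-0.092,0.304,0]],"turn":[0.5,0.5,0.5,0.5,0.5,0.5,0.5,0.5]}' |tail -6;python3 -m inch '{"offset":[[-0.012,0.035,0],[-0.024,0.07,0],[-0.036,0.105,0],[-0.042,0.136,0],[-0.042,0.138,0],[-0.042,0.138,0],[-0.042,0.138,0]],"turn":[0,0,0,0,0,0,0]}' |tail -6;  python3 -m inch '{"offset":[[0,0,0],[0,0,0],[0,0,0],[0,0,0]],"turn":[0,0,0,0]}' >/dev/null
cat > wt.py <<'E'
from meas import *
import sys
z=float(sys.argv[1]); im=grab('wrist'); hsv=cv2.cvtColor(im['color'],cv2.COLOR_BGR2HSV)
wm=cv2.inRange(hsv,(0,0,120),(180,35,255)); wm[:,:200]=0; wm[:,450:]=0
for o in corners(im,wm,z): print('weight',*o)
cv2.imwrite(sys.argv[2],im['color'])
E
python3 wt.py .018 pics/w9.png; python3 go.py 0.357 -0.032 0.049 0
```

```text
t: 56.17
eef_pos: [0.3968, 0.1061, 0.184]
ee_rot: [0.0, 1.0, 0.0, -0.001]
force: [0.7, -0.0, 0.9]
width: 0.064
grasp_force: 0.0
t: 56.75
eef_pos: [0.3561, -0.0302, 0.1844]
ee_rot: [-0.0, 1.0, -0.001, -0.0]
force: [0.5, -0.1, -0.5]
width: 0.0642
grasp_force: 0.0
weight [325. 179.] [ 0.3577 -0.0321] [0.043 0.088] -1.8
t 57.1 pos [ 0.3564 -0.0297  0.1847] yaw 0.11 w 0.064 OFFSET mm [  0.6   2.3 135.7] TURN 0.1
```

View pics/w9.png

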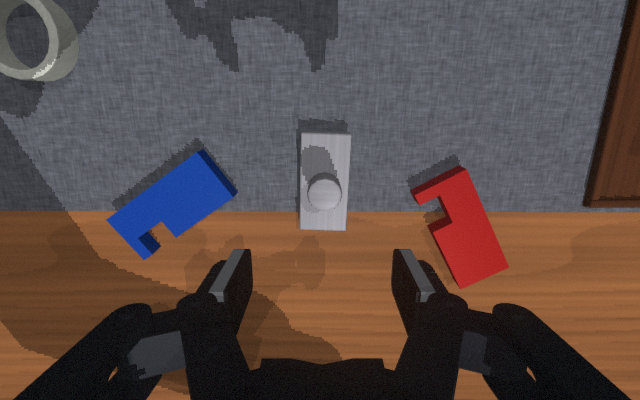

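The weight stands upright and untouched at (325,180). Descending onto the knob.

```bash
python3 -m inch '{"offset":[[0.001,0.0024,0.03],[0.001,0.0024,0.06],[0.001,0.0024,0.09],[0.001,0.0024,0.115],[0.001,0.0024,0.128],[0.001,0.0024,0.133],[0.001,0.0024,0.133],[0.001,0.0024,0.133]],"turn":[0,0,0,0,0,0,0,0]}' |tail -6;python3 -m inch '{"offset":[[0,0,0],[0,0,0],[0,0,0],[0,0,0]],"turn":[0,0,0,0]}' >/dev/null;  python3 go.py 0.3577 -0.0321 0.0495 0
```

```text
t: 57.8
eef_pos: [0.3577, -0.0329, 0.0521]
ee_rot: [0.0, 1.0, 0.0, 0.0]
force: [-0.4, 0.5, -0.1]
width: 0.064
grasp_force: 0.0
t 58.1 pos [ 0.3578 -0.033   0.0524] yaw 0.0 w 0.0644 OFFSET mm [-0.1 -1.   2.9] TURN 0.0
```

```bash
python3 -m inch '{"offset":[[0,-0.001,0.003],[0,-0.001,0.003],[0,-0.001,0.003],[0,-0.001,0.003],[0,-0.001,0.003],[0,-0.001,0.003],[0,-0.001,0.003],[0,-0.001,0.003]],"turn":[0,0,0,0,0,0,0,0]}' 1 80|tail -6;python3 -m inch '{"offset":[[0,0,-0.015],[0,0,-0.04],[0,0,-0.07],[0,0,-0.1],[0,0,-0.13],[0,0,-0.14],[0,0,-0.14],[0,0,-0.14]],"turn":[0,0,0,0,0,0,0,0]}' |tail -6;python3 wt.py .14 pics/w10.png;  python3 go.py 0.467 -0.3653 0.17 -9.4
```

```text
t: 58.8
eef_pos: [0.3571, -0.0316, 0.049]
ee_rot: [-0.0, 1.0, -0.0, -0.0]
force: [-0.1, 1.6, 6.7]
width: 0.0259
grasp_force: 78.2
t: 59.47
eef_pos: [0.3567, -0.0316, 0.1882]
ee_rot: [-0.0, 1.0, 0.0, -0.0]
force: [0.4, -0.7, -6.5]
width: 0.0258
grasp_force: 80.2
weight [321. 300.] [ 0.3208 -0.0326] [0.038 0.042] -1.5
t 59.5 pos [ 0.3561 -0.0314  0.1874] yaw -0.0 w 0.0257 OFFSET mm [111.  333.9  16.7] TURN 9.4
```

```bash
python3 -m inch '{"offset":[[0.01,0.03,0],[0.022,0.066,0],[0.034,0.102,0],[0.046,0.138,0],[0.058,0.174,0],[0.07,0.21,0],[0.082,0.246,0],[0.094,0.282,0]],"turn":[1,2,4,6,8,9.4,9.4,9.4]}' |tail -6;python3 -m inch '{"offset":[[0,0,0],[0,0,0],[0,0,0],[0,0,0]],"turn":[0,0,0,0]}' >/dev/null;  python3 go.py 0.467 -0.3653 0.155 -9.4
```

```text
t: 60.18
eef_pos: [0.4504, -0.3147, 0.1855]
ee_rot: [-0.002, 0.997, -0.082, -0.002]
force: [1.0, -0.1, -5.9]
width: 0.0258
grasp_force: 80.4
t 60.5 pos [ 0.4503 -0.3122  0.1869] yaw -9.37 w 0.0262 OFFSET mm [25.3 49.8 31.6] TURN 0.0
```

```bash
python3 -m inch '{"offset":[[0.012,0.025,0],[0.022,0.042,0],[0.025,0.0495,0.01],[0.025,0.0498,0.025],[0.025,0.0498,0.03],[0.025,0.0498,0.03],[0.025,0.0498,0.03],[0.025,0.0498,0.03]],"turn":[0,0,0,0,0,0,0,0]}' |tail -6;python3 -m inch '{"offset":[[0,0,0],[0,0,0],[0,0,0],[0,0,0]],"turn":[0,0,0,0]}' >/dev/null; python3 wl.py 0.095 pics/w11.png; python3 go.py 0.467 -0.3653 0.1445 -9.4
```

```text
t: 61.18
eef_pos: [0.4679, -0.3665, 0.1593]
ee_rot: [0.0, 0.997, -0.082, 0.0]
force: [0.8, -0.2, -5.4]
width: 0.0259
grasp_force: 81.3
t 61.6 pos [ 0.4679 -0.3671  0.159 ] yaw -9.4 w 0.0256 OFFSET mm [-1.2 -1.7 14.5] TURN 0.0
```

View pics/w11.png

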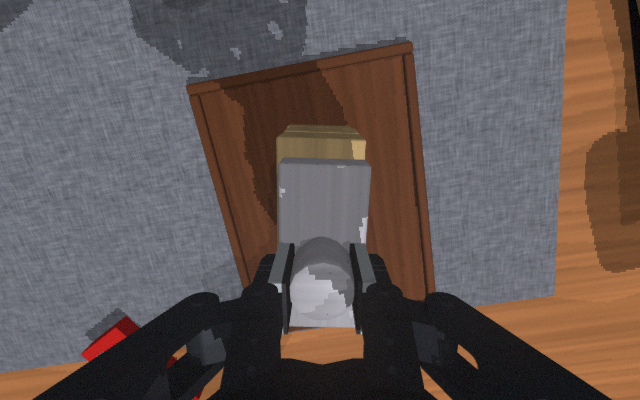

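The view shows the weight square above the pile, slab edge (281,160)-(370,163) parallel to the blank edge. Lowering it.

```bash
python3 -m inch '{"offset":[[-0.001,-0.0017,0.004],[-0.001,-0.0017,0.008],[-0.001,-0.0017,0.0115],[-0.001,-0.0017,0.0115],[-0.001,-0.0017,0.0115],[-0.001,-0.0017,0.0115],[-0.001,-0.0017,0.0115]],"turn":[0,0,0,0,0,0,0]}' |tail -6; python3 go.py 0.467 -0.3653 0.1441 -9.4
```

```text
t: 62.15
eef_pos: [0.4672, -0.3654, 0.1474]
ee_rot: [0.0, 0.997, -0.082, 0.0]
force: [-0.7, 0.3, -6.4]
width: 0.0259
grasp_force: 81.3
t 62.1 pos [ 0.4672 -0.3654  0.1474] yaw -9.4 w 0.0259 OFFSET mm [-0.2 -0.1  3.3] TURN -0.0
```

```bash
python3 -m inch '{"offset":[[0,0,0.001],[0,0,0.002],[0,0,0.003],[0,0,0.003]],"turn":[0,0,0,0]}' |tail -6
```

```text
t: 62.48
eef_pos: [0.4671, -0.3653, 0.1441]
ee_rot: [0.0, 0.997, -0.082, 0.0]
force: [0.5, 0.4, -5.7]
width: 0.0258
grasp_force: 81.8
```

```bash
python3 -m inch '{"offset":[[0,0,0.0005],[0,0,0.001],[0,0,0.001]],"turn":[0,0,0]}' |tail -5
```

```text
eef_pos: [0.4672, -0.3653, 0.144]
ee_rot: [0.0, 0.997, -0.082, 0.0]
force: [-1.3, 1.8, 1.5]
width: 0.0255
grasp_force: 81.9
```

Contact: the weight's load is off the wrist. Release gently, rise and check.

```bash
python3 -m inch '{"offset":[[0,0,0],[0,0,0],[0,0,0],[0,0,0],[0,0,-0.01],[0,0,-0.03],[0,0,-0.06],[0,0,-0.1]],"turn":[0,0,0,0,0,0,0,0]}' 0.25|tail -5; python3 -m inch '{"offset":[[0,0,-0.01],[0,0,-0.01],[0,0,-0.01],[0,0,-0.01]],"turn":[0,0,0,0]}' |tail -5; python3 wt.py .113 pics/w12.png; python3 -m inch '{"offset":[[0,-0.04,0],[0,-0.08,0],[0,-0.12,0],[0,-0.16,0],[0,-0.2,0],[0,-0.2,0],[0,-0.2,0],[0,-0.2,0]],"turn":[0,0,0,0,0,0,0,0]}' |tail -3
python3 - <<'E'
from h import *
s=grab('side')['color']; c=grab('scene')['color']; w=cv2.imread('pics/w12.png')
f=lambda a,k:cv2.resize(a,None,fx=k,fy=k,interpolation=cv2.INTER_CUBIC)
top=np.hstack([f(s[220:370,240:440],2),f(c[130:280,130:330],2)])
bot=np.hstack([f(w[80:360,160:480],1)[:, :320], f(c[120:260,320:560],2)])
bot=bot[:, :800]; bot=np.pad(bot,((0,0),(0,800-bot.shape[1]),(0,0)))
cv2.imwrite('pics/fin.png',np.vstack([top,bot]))
E
```

```text
eef_pos: [0.4661, -0.3641, 0.2424]
ee_rot: [-0.002, 0.997, -0.082, -0.002]
force: [0.3, -0.6, -0.5]
width: 0.064
grasp_force: 0.0
eef_pos: [0.4666, -0.3647, 0.2522]
ee_rot: [-0.001, 0.997, -0.082, -0.001]
force: [-0.5, 0.9, -0.5]
width: 0.0642
grasp_force: 0.0
weight [323. 188.] [ 0.4679 -0.3657] [0.043 0.088] -11.2
force: [0.6, -0.0, 0.3]
width: 0.0642
grasp_force: 0.0
```

View pics/fin.png

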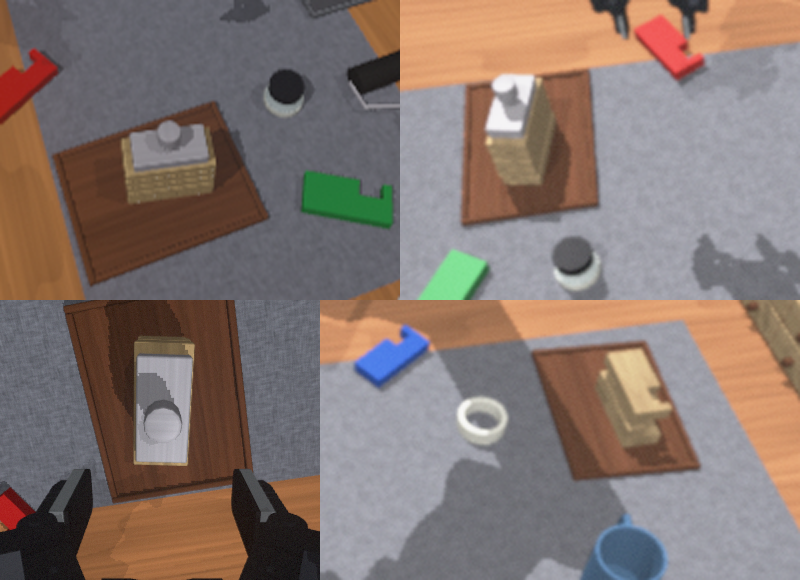

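The weight sits upright and centred on a square pile, with (0.4679,-0.3657) at -11.2° against the pile's (0.467,-0.365) at -11.2°. The three spoilt blanks lie in tray_1, and the bystanders are untouched.

```bash
python3 -c "
from plant import env; print(env.close_job())"
```

```text
the job is handed in; nothing more can be done
None
```

The job is handed in: all four sound blanks are piled flush on the first sound one with the weight upright on the middle, and the three spoilt blanks (short, bitten, corner cut) are stacked on the first spoilt one in its tray.

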